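# Take a bore reading of the porcelain test cup

## Task

Take the bore of the white porcelain test cup with the telescoping gauge: holding it by its handle, push it gently, with no more than 30 N and without letting it drop, straight down into the cup until its foot is pressed firmly home on the cup's floor; then press its red lock cap down until it clicks and stays down, without hammering on the porcelain. Draw the gauge straight up out of the cup so that the locked width is kept, and stand it upright on the round cork coaster, leaving the canister, sieve and pick where they are.

Things in the scene. Friction and masses are not known exactly. Their poses are not given: they have to be found in the camera images.
- gauge_grip (a point): Telescoping bore gauge, loose, standing upright, 130.5 mm tall, 0.17 to 0.27 kg. This point is on its axis, on its dark round handle (16 mm diameter, from 29 to 115 mm above the underside of the foot; a short 25 mm collar at the handle's lower end), 98 mm above the underside of the foot; z points up along the handle.
- gauge_foot (a point): Centre of the underside of the gauge's foot; z points up. Foot: steel disc 45 mm diameter, 8.5 mm high, chamfered below. On it the aluminium head, 36 mm diameter, up to 28.5 mm above the underside.
- lock_top (a point): Centre of the top of the red lock cap (20 mm diameter, 10 mm high) at the top end of the gauge, 130.5 mm above the underside of the foot while unlocked; it moves down the gauge's axis.
- lock (a joint): How far the lock cap is pressed down (m): 0 unlocked. An over-centre spring holds it up with about 3 to 6 N, gives way beyond 2 mm, then snaps down to 5 mm and stays: locked. Two pawls then stand behind shoulders of the plungers and stop them springing out beyond 49.6 mm. With the plungers wider than that the cap stops at 1 mm and springs back up.
- tip_a (a point): Outer end of the plunger on the gauge's +x side.
- tip_b (a point): Outer end of the plunger on the gauge's -x side. The distance between the two tips is the gauge's reading.
- cup: White porcelain test cup, fixed in a plywood saddle (110 x 126 mm, 20 mm high). Origin on its axis, counter height. Rim 86 mm up, 70 mm outside diameter. Upright round bore, 48 mm diameter; the top 10 mm flare to 60 mm at the rim and squeeze the plungers in. Its floor lies 28 to 56 mm below the rim, different each time and not measured: feel for it, at under 8 mm/s or the touch jars it.
- cup_mouth (a point): Centre of the cup's mouth, at rim height, on the bore's axis.
- coaster_top (a point): Centre of the top face of the round cork coaster, 100 mm diameter, 6 mm thick, fixed flat on the counter.
- gauge: The whole gauge; same origin and axes as gauge_foot. Two brass plungers with round ends (4 mm radius), geared to move alike, stick out of the head along its +x and -x, 15 mm above the foot's underside. Springs push them out to 54 mm over the tips (0.4 N each fully out, 1 N each at 48 mm); they can be pushed in to 42 mm.
- canister: Bystander: white plastic canister with green lid, 67 mm diameter, 85 mm tall, loose; origin at the centre of its underside.
- sieve: Bystander: small stainless sieve, 68 mm diameter, 28 mm high, with a 41 mm wire handle, loose; origin at the centre of its underside.
- pick: Bystander: silicone-tipped pick, lying flat, about 140 mm long, 10 mm high, loose; origin under its middle.
Not all that is in view belongs to the job. Several things look just like the part that bears coaster_top: the one meant starts farthest to the robot's left. Leave any orange look-alike of the gauge alone.

How it is judged:
On the way, in this order (a step that is already met when the one before it is completed fails the run):
1. the unlocked gauge is down in the bore and pressed home on the cup's floor by its handle with more than 5 N (horizontal distance between gauge_foot and cup_mouth below 0.004 m and z of gauge_foot in the frame of cup_mouth below -0.026 m and contact force between gauge and cup above 5 N and value of joint lock below 0.002 m and distance between the grasp point and gauge_grip below 0.035 m), for 0.15 s.
2. the lock is clicked down with the gauge in the bore and its plungers spread across it (tips 45 to 51 mm apart) (value of joint lock above 0.004 m and z of gauge_foot in the frame of cup_mouth below -0.026 m and distance between tip_a and tip_b between 0.045 and 0.051 m), for 0.2 s.
3. the locked gauge is drawn up clear of the cup with its reading kept (z of gauge_foot in the frame of cup_mouth above 0.002 m and value of joint lock above 0.004 m and distance between tip_a and tip_b between 0.047 and 0.051 m), for 0.1 s.
At the end, for the whole second after the job is handed in: The gauge stands upright (within 0.06 rad) and at rest with its whole foot on the cork coaster (foot centre within 28 mm of the coaster's centre), released, its lock cap still down (more than 4 mm) and the plunger tips 47 to 51 mm apart, as locked in the 48 mm bore (horizontal distance between gauge_foot and coaster_top below 0.028 m and z of gauge_foot in the frame of coaster_top below 0.003 m and angle between gauge_foot's own z axis and vertical below 0.06 rad and linear speed of gauge below 0.02 m/s and value of joint lock above 0.004 m and distance between tip_a and tip_b between 0.047 and 0.051 m); the robot touches nothing.
It fails at once if the cup is pushed with more than 30 N while the gauge is unlocked (value of joint lock below 0.002 m and contact force between cup and anything else above 30 N).
It fails at once if the cup is struck with more than 45 N at any time (contact force between cup and anything else above 45 N).
It fails at once if the unlocked gauge is dropped in the cup (faster than 0.15 m/s inside it) (value of joint lock below 0.002 m and horizontal distance between gauge_foot and cup_mouth below 0.01 m and z of gauge_foot in the frame of cup_mouth below -0.005 m and linear speed of gauge above 0.15 m/s).
It fails at once if the canister, sieve or pick is moved by more than 20 mm (distance of any of canister, sieve, pick from where it was at the start of the episode above 0.02 m).
It also fails if it takes over 72 s, if anything falls off the work surface, if the arm or the gripper's body presses on something with over 40 N, if the wrist force passes 120 N, or if a joint passes its speed limit or range.

## Robot

A 6-joint arm with a two-finger parallel gripper is mounted at the origin on the work surface. World frame = base frame: x ahead of the robot, y to its left, z up, the work surface at z = 0. Lengths are in m, angles in rad, forces in N, time in s.
With the tool pointing down it reaches from about 0.375 to 0.925 m from the base axis. Payload 5.7 kg.
Tool frame: the origin (TCP) lies at the very end of the fingers, on their centre line; the grasp point (between the pads) lies 19 mm behind it; z points along the fingers, y is the direction in which the jaws open and shut (so a half turn about z gives the same grasp; the last joint's range is limited). The gripper opens to 88 mm and grips with 3 to 60 N. Pads are 20 mm wide; open, the fingers measure 115 mm over their backs; the gripper's body (75 mm by 178 mm) begins 61 mm behind the grasp point.
Start: joints at [1.166, 0.359, 1.51, -0, 1.272, -0.115], TCP at [0.171, 0.575, 0.223] pointing down, gripper open.
Joint ranges: [-2.97, 2.97], [-1.01, 2.36], [0.21, 2.38], [-0.96, 4.11], [0.2, 2.71], [-2.98, 2.98]. Speed limits (rad/s): [2.39, 2.39, 3.14, 3.14, 3.14, 3.14].

## Interface

Orientations are given as a rotation vector (axis times angle).
In Python, from plant import bot gives the robot as it stands.
- The arm moves only by the shell command python3 -m creep 'ROWS' [FORCE]. ROWS is JSON, a list of rows, each a list of 7 numbers: the shift along the tool's x, y, z in m, then the turn, a rotation vector about the tool's x, y, z in degrees, then the opening in per cent of the stroke, from 0 (shut) to 100 (fully open). In form: [[tx, ty, tz, rx, ry, rz, jaw], ...]. A call has 1 to 10 rows; each row is the pose to reach, as a shift and turn from the pose commanded when the call began, along the tool's axes at that moment; what a row does not reach only later rows make up. A row lasts 1/8 s, in which the tool goes at most 62.5 mm and 10.7 degrees, less where a joint would pass 70% of its speed; a pose out of reach is approached as far as the arm can. A call with a gripper value outside its range is refused whole. The fingers move at their own pace and stop on an object; FORCE is the grip in N (left out, the last holds). Time passes only in rows, so rows that repeat a pose let the fingers close. It gives the time, the measured TCP pose, the force and the opening at its end, in the units of the state.
- bot.get_state(): the state, without advancing time (a new reading comes with each control period).
- bot.camera(name): name is "scene" or "top" or "wrist"; returns a dict with "pixels" (420x560x3 uint8, red, green, blue), "fx", "fy", "cx", "cy" (pixels), "dist" ([k1, k2, p1, p2, k3] as OpenCV has them; the pictures are not rectified), "R" (3x3) and "t" (3): a world point X has camera coordinates R X + t. Camera axes: x right, y down, z forward; pixel columns grow to the right and rows downward; lengths in m; the calibration is good to about 2 mm. A picture is of the moment at which its call begins. There is no depth.
- bot.hand_in(): hands the job in, once; it reports no verdict.
Trained networks look in the newest picture that a camera, given by its name, has taken for a name from the list of things; names that differ only in an ending like _2 or _b are one class to them, and where a whole thing is asked for, a point or a joint stands for the part that bears it (a point fixed in the world has none). Each returns a list of dicts, best first, with "confidence" (0 to 1); they miss things now and then, are a little off and sometimes report something else, mostly with a low value. They report only what shows in the picture. A call takes as long as a camera call. They do not tell look-alikes from the thing itself.
- bot.trace(thing, camera): "region" (420x560 bool, what is visible of it) and "point" ([column, row] in pixels, amid what is visible of it).
The state is a dict: "clock": time; "joint_pos": joint angles; "dq": joint speeds; "joint_efforts": joint torques, N m; "tool_pos": TCP position; "eef_rot": TCP orientation; "force": force on the tool from outside, world axes, zero at the start; "ft_torque": the same for the moment, N m; "opening": opening from 0.0 (shut) to 1.0 (fully open).
Only numpy, scipy, OpenCV 4.12 (cv2) and the standard library are available. Lean on these libraries where they do the work, as an engineer would, in place of code of your own. Each camera call takes 0.05 s, during which the arm holds its last target.

## Working session

There is one attempt and no reset: what is moved stays moved. The work goes in short steps, Python scripts to look and compute and a shell command to move; the robot and the scene stay as the last step left them, time stands still between calls to the robot, and variables do not carry over. Pictures are saved under pics/ and viewed, and the job is handed in when it is done.

```bash
ls; mkdir -p pics; python3 - <<'E'
from plant import bot
import cv2
s=bot.get_state();print(s)
for c in ["scene","top","wrist"]:
    d=bot.camera(c);cv2.imwrite(f"pics/a_{c}.png",d["pixels"][:,:,::-1])
    print(c,d["fx"],d["cx"],d["cy"],d["dist"],d["R"],d["t"])
E
```

```text
pics
{'clock': 0.0, 'joint_pos': array([ 1.16590503e+00,  3.59494827e-01,  1.51142184e+00,  1.01683214e-05,
        1.27252713e+00, -1.15119201e-01]), 'dq': array([ 0.00087305, -0.00040661, -0.00013435,  0.0001293 ,  0.00035399,
       -0.00037201]), 'joint_efforts': array([-6.18661561e-04, -5.15386677e+01, -2.70719254e+01,  6.74007554e-02,
        3.51661316e-02, -1.84291052e-04]), 'tool_pos': array([0.17117845, 0.57433547, 0.22181971]), 'eef_rot': array([-4.53516522e-01, -3.10819407e+00,  2.80567436e-03]), 'force': array([-0.74349746,  1.20258518,  0.03704557]), 'ft_torque': array([-0.0465897 , -0.05712806,  0.06119073]), 'opening': 1.0045684377832476}
scene 385.70885433580474 280.61626983630737 206.75918463577426 [-0.04032015  0.          0.          0.          0.        ] [[ 0.59709395  0.80215189  0.00558334]
 [ 0.45372802 -0.3319831  -0.82699342]
 [-0.66152075  0.49632608 -0.56218388]] [-0.27126755 -0.18808276  1.2647629 ]
top 429.63901160912144 281.82170404914496 206.41733857686907 [-0.13698997  0.          0.          0.          0.        ] [[ 0.00284707 -0.99997848 -0.00591021]
 [-0.97986596 -0.00160981 -0.19964996]
 [ 0.19963615  0.00635963 -0.97984946]] [-0.04318923  0.55501524  1.10665539]
wrist 375.0300084927405 283.5643159070385 212.353303066574 [-0.05826436  0.          0.          0.          0.        ] [[ 0.28633532  0.95812885 -0.00109584]
 [ 0.91549789 -0.2732574   0.2952863 ]
 [ 0.28262288 -0.08555414 -0.95540818]] [-0.59961035 -0.03543867  0.39183469]
```

View pics/a_scene.png

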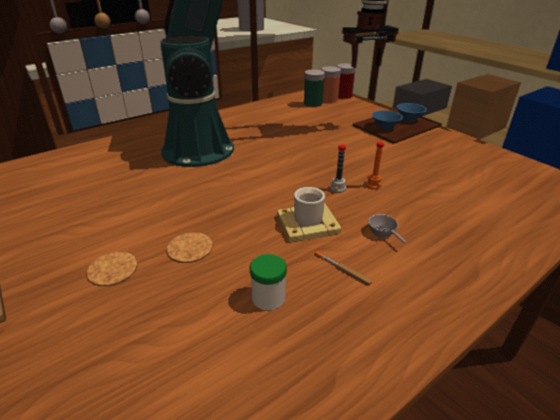

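View pics/a_top.png

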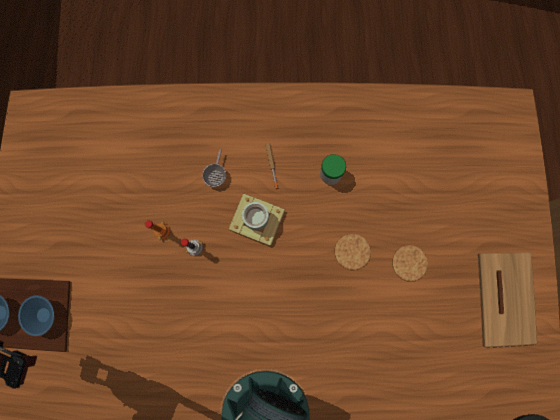

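View pics/a_wrist.png

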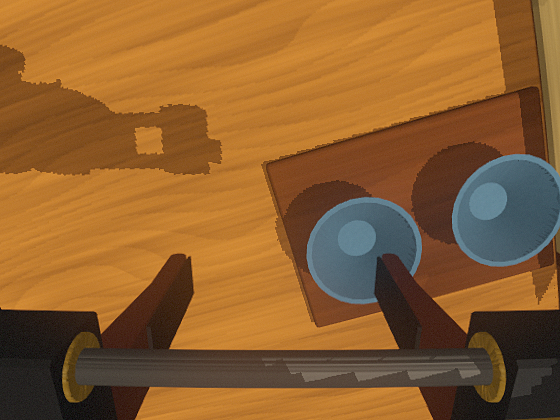

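The scene picture shows the dark gauge at about (340,168), its orange look-alike at (376,165), the cup at (309,205), coasters at (190,247) and (112,268), the canister at (268,282), the sieve at (383,227) and the pick at (342,267). In the top picture (left is +y) the gauge is at (193,246), the orange one at (158,230), the cup at (256,216) and the coasters at (352,252) and (410,263). The coaster meant is the leftmost, (352,252).

```bash
cat > h.py <<'E'
from plant import bot
import numpy as np, cv2
def K(d): return np.array([[d["fx"],0,d["cx"]],[0,d["fy"],d["cy"]],[0,0,1.]])
def ray(d,uv):
    p=cv2.undistortPoints(np.array([[uv]],float),K(d),np.array(d["dist"],float))[0,0]
    R=np.array(d["R"]);t=np.array(d["t"]);C=-R.T@t
    v=R.T@np.array([p[0],p[1],1]);return C,v/np.linalg.norm(v)
def atz(d,uv,z):
    C,v=ray(d,uv);return C+v*(z-C[2])/v[2]
def tri(rs):
    A=sum(np.eye(3)-np.outer(v,v) for C,v in rs);b=sum((np.eye(3)-np.outer(v,v))@C for C,v in rs)
    return np.linalg.solve(A,b)
def proj(d,X):
    R=np.array(d["R"]);r,_=cv2.Rodrigues(R)
    return cv2.projectPoints(np.array(X,float).reshape(-1,3),r,np.array(d["t"],float),K(d),np.array(d["dist"],float))[0][:,0]
E
python3 - <<'E'
from h import *
np.set_printoptions(precision=4,suppress=True)
D={c:bot.camera(c) for c in ["scene","top"]}
for th in ["gauge","lock_top","cup","coaster_top","canister","sieve","pick"]:
    for c in D:
        for r in bot.trace(th,c)[:4]:
            m=r["region"];ys,xs=np.where(m)
            print(th,c,round(r["confidence"],2),np.round(r["point"],1),m.sum(),(xs.min(),xs.max(),ys.min(),ys.max()),"z0",atz(D[c],r["point"],0)[:2])
for c,b in [("scene",(300,120,420,250)),("top",(130,180,300,270))]:
    x0,y0,x1,y1=b;k=4
    cv2.imwrite(f"pics/b_{c}.png",cv2.resize(D[c]["pixels"][y0:y1,x0:x1,::-1],None,fx=k,fy=k,interpolation=cv2.INTER_CUBIC))
E
```

```text
gauge scene 0.85 [338.  175.7] 380 (np.int64(330), np.int64(344), np.int64(145), np.int64(192)) z0 [0.3981 0.2509]
gauge scene 0.79 [377.9 176.1] 382 (np.int64(366), np.int64(382), np.int64(142), np.int64(188)) z0 [0.4687 0.3443]
gauge top 0.75 [190.5 245.3] 283 (np.int64(180), np.int64(202), np.int64(238), np.int64(255)) z0 [0.4545 0.2148]
lock_top scene 0.41 [341.5 146.2] 32 (np.int64(339), np.int64(344), np.int64(145), np.int64(150)) z0 [0.2592 0.3999]
lock_top top 0.51 [148.5 221.7] 46 (np.int64(145), np.int64(152), np.int64(221), np.int64(228)) z0 [0.5212 0.3399]
cup scene 0.89 [306.3 217. ] 2298 (np.int64(277), np.int64(340), np.int64(187), np.int64(241)) z0 [0.5022 0.0435]
cup top 0.64 [258.  218.3] 1780 (np.int64(229), np.int64(282), np.int64(194), np.int64(245)) z0 [0.5321 0.0256]
coaster_top scene 0.87 [191.2 243.3] 1113 (np.int64(168), np.int64(211), np.int64(231), np.int64(262)) z0 [ 0.4271 -0.2311]
coaster_top scene 0.6 [110.  268.4] 1341 (np.int64(86), np.int64(136), np.int64(251), np.int64(285)) z0 [ 0.4018 -0.405 ]
coaster_top top 0.82 [411.5 261.8] 1040 (np.int64(392
[... 179 characters left out ...]
6 -0.236 ]
canister scene 0.58 [269.  277.8] 1784 (np.int64(250), np.int64(286), np.int64(254), np.int64(308)) z0 [ 0.6197 -0.1524]
sieve scene 0.63 [382.  224.7] 574 (np.int64(369), np.int64(405), np.int64(214), np.int64(242)) z0 [0.6351 0.1709]
sieve top 0.7 [214.8 175. ] 446 (np.int64(203), np.int64(225), np.int64(151), np.int64(185)) z0 [0.659  0.1528]
sieve top 0.53 [192.1 246.3] 215 (np.int64(182), np.int64(201), np.int64(240), np.int64(254)) z0 [0.4517 0.2101]
pick scene 0.71 [345.9 273.2] 320 (np.int64(315), np.int64(371), np.int64(251), np.int64(284)) z0 [ 0.7027 -0.0176]
pick top 0.71 [269.3 159.4] 74 (np.int64(267), np.int64(273), np.int64(145), np.int64(169)) z0 [ 0.706  -0.0048]
```

View pics/b_scene.png

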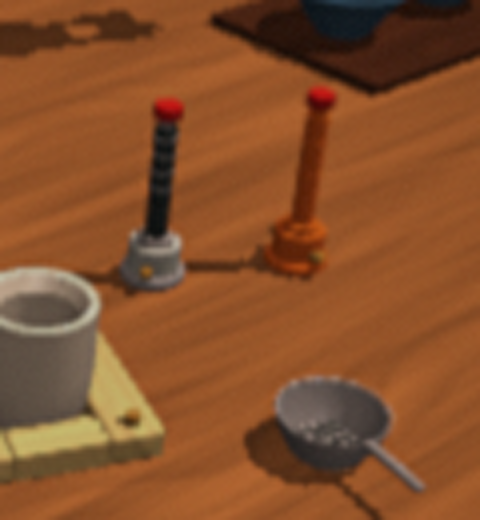

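View pics/b_top.png

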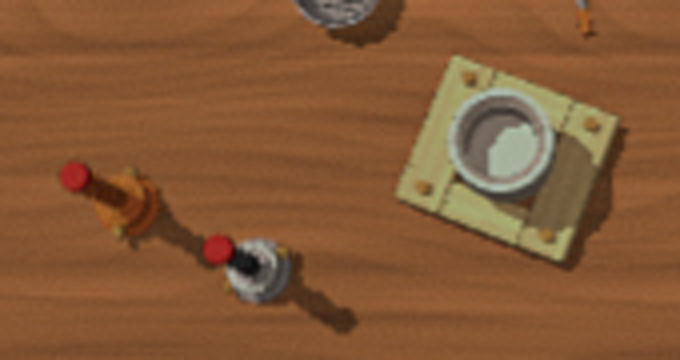

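Candidates for the gauge: black handle with silver head at top (193,246) / scene (340,168), and the all-orange one at top (158,230) / scene (376,165). By the description (dark handle, aluminium head) I take the black one, and the crops confirm it.

```bash
python3 - <<'E'
from h import *
np.set_printoptions(precision=4,suppress=True)
D={c:bot.camera(c) for c in ["scene","top"]}
def both(n,s,t,z):
    X=tri([ray(D["scene"],s),ray(D["top"],t)]);print(n,X,"scene@z",atz(D["scene"],s,z)[:2],"top@z",atz(D["top"],t,z)[:2])
both("cap",(342,147.2),(185,242.2),.127)
both("orangecap",(380.2,144.2),(148.8,224),.127)
both("mouth",(309.5,195),(255.5,215.2),.086)
both("coaster",(190,246.5),(352.3,251.8),.006)
hsv={c:cv2.cvtColor(D[c]["pixels"],cv2.COLOR_RGB2HSV) for c in D}
for c in D:
    h=hsv[c];m=((h[...,0]<6)|(h[...,0]>174))&(h[...,1]>200)&(h[...,2]>110)
    n,l,st,ce=cv2.connectedComponentsWithStats(m.astype(np.uint8))
    print(c,[(np.round(ce[i],1),st[i,4]) for i in range(1,n) if st[i,4]>12])
# project predicted gauge foot circles for check
for X in ([.447,.2187,.0],):
    print({c:proj(D[c],[X[0],X[1],0]) for c in D})
E
```

```text
cap [0.4486 0.2017 0.1244] scene@z [0.4524 0.1978] top@z [0.4483 0.2011]
orangecap [0.4944 0.298  0.1243] scene@z [0.498  0.2926] top@z [0.4942 0.2974]
mouth [0.5263 0.0276 0.0827] scene@z [0.5304 0.0247] top@z [0.5253 0.0269]
coaster [ 0.4374 -0.2386  0.0014] scene@z [ 0.4427 -0.2407] top@z [ 0.437  -0.2377]
scene [(array([380.2, 143.2]), np.int32(18)), (array([342.1, 146.3]), np.int32(22))]
top [(array([185.3, 242.3]), np.int32(16))]
{'scene': array([[341.7759, 186.0689]]), 'top': array([[189.0311, 247.9551]])}
```

```bash
python3 -m creep '[[-0.06,-0.05,-0.06,0,0,0,60],[-0.12,-0.09,-0.06,0,0,0,60],[-0.17,-0.13,-0.06,0,0,0,60],[-0.22,-0.165,-0.06,0,0,0,60],[-0.27,-0.2,-0.06,0,0,0,60],[-0.31,-0.23,-0.06,0,0,0,60],[-0.35,-0.26,-0.06,0,0,0,60],[-0.374,-0.279,-0.06,0,0,0,60],[-0.374,-0.279,-0.06,0,0,0,60],[-0.374,-0.279,-0.06,0,0,0,60]]' 20
python3 - <<'E'
from h import *
np.set_printoptions(precision=4,suppress=True)
d=bot.camera("wrist");s=bot.get_state();print(s["tool_pos"],s["eef_rot"],s["clock"],s["joint_pos"],s["opening"])
cv2.imwrite("pics/c_wrist.png",d["pixels"][:,:,::-1])
print(proj(d,[[.45,.2,.1305],[.45,.2,0],[.527,.0265,.086]]))
print("C",-np.array(d["R"]).T@d["t"])
E
```

```text
clock: 2.3
tool_pos: [0.4497, 0.201, 0.2826]
eef_rot: [-0.455, -3.108, -0.0]
force: [-0.8, 0.5, 0.6]
opening: 0.596
[0.4494 0.2014 0.2826] [-0.4527 -3.1081 -0.0004] 2.35 [ 0.2807  0.1488  1.649   0.0005  1.3443 -1.001 ] 0.5999490345455253
[[281.8493 195.7822]
 [282.2466 168.3128]
 [149.6113 295.7256]]
C [0.3719 0.2247 0.4449]
```

View pics/c_wrist.png

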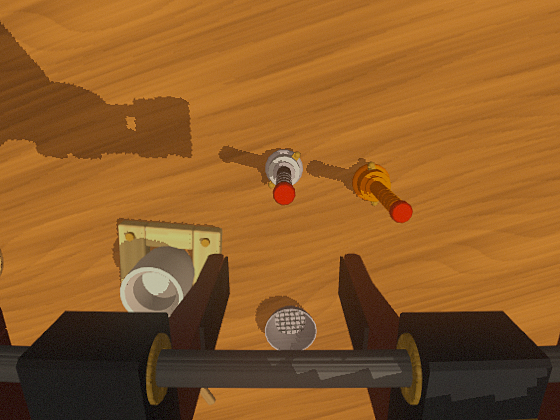

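The wrist picture shows the gauge cap at (284,193) with its foot at about (284,170), the orange one at (402,212), the cup rim at (152,289) and the sieve at (290,328). The jaw is centred on the gauge.

```bash
python3 - <<'E'
from h import *
np.set_printoptions(precision=4,suppress=True)
d=bot.camera("wrist");h=cv2.cvtColor(d["pixels"],cv2.COLOR_RGB2HSV)
m=((h[...,0]<4)|(h[...,0]>174))&(h[...,1]>200)&(h[...,2]>150)
n,l,st,ce=cv2.connectedComponentsWithStats(m.astype(np.uint8))
for i in range(1,n):
    if st[i,4]>60: print(ce[i],st[i])
p=d["pixels"]
im=cv2.resize(p[120:330,90:310,::-1],None,fx=3,fy=3,interpolation=cv2.INTER_CUBIC)
cv2.imwrite("pics/d.png",im)
r=bot.trace("gauge","wrist");[print(x["confidence"],x["point"]) for x in r]
for u in [(284,193)]: print(atz(d,u,.1305))
print(atz(d,(152,289),.086))
E
```

```text
0.9 [376.1, 192.3]
0.83 [281.8, 172.6]
0.72 [158.2, 260.6]
0.45 [291.7, 330.3]
[0.4479 0.2029 0.1305]
[0.5201 0.0327 0.086 ]
```

View pics/d.png

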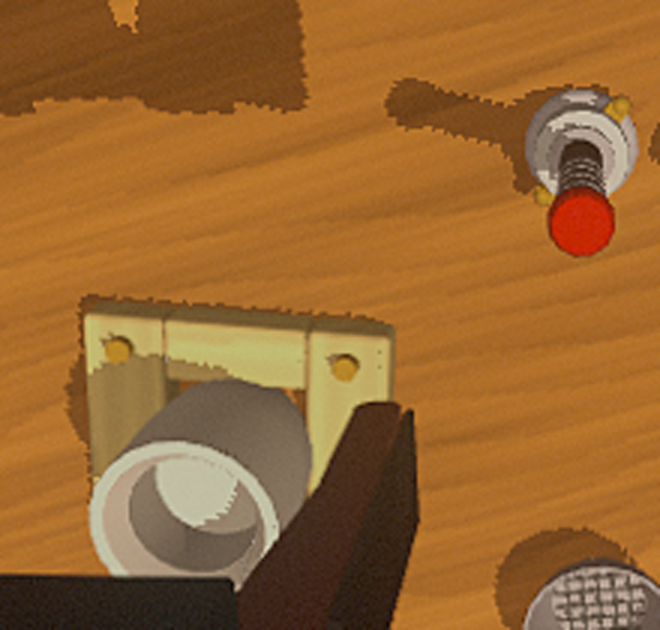

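```bash
python3 -m creep '[[0.001,0.001,0.05,0,0,0,50],[0.001,0.001,0.1,0,0,0,50],[0.001,0.001,0.14,0,0,0,50],[0.001,0.001,0.175,0,0,0,50],[0.001,0.001,0.195,0,0,0,50],[0.001,0.001,0.2035,0,0,0,50],[0.001,0.001,0.2035,0,0,0,50]]' 20
python3 - <<'E'
from h import *
for c,b in [("scene",(290,100,410,220)),("top",(130,180,260,290))]:
    d=bot.camera(c);x0,y0,x1,y1=b
    cv2.imwrite(f"pics/e_{c}.png",cv2.resize(d["pixels"][y0:y1,x0:x1,::-1],None,fx=4,fy=4,interpolation=cv2.INTER_CUBIC))
E
```

```text
clock: 3.32
tool_pos: [0.4491, 0.2025, 0.0791]
eef_rot: [-0.452, -3.109, 0.0]
force: [-0.3, 0.6, 0.8]
opening: 0.5
```

View pics/e_scene.png

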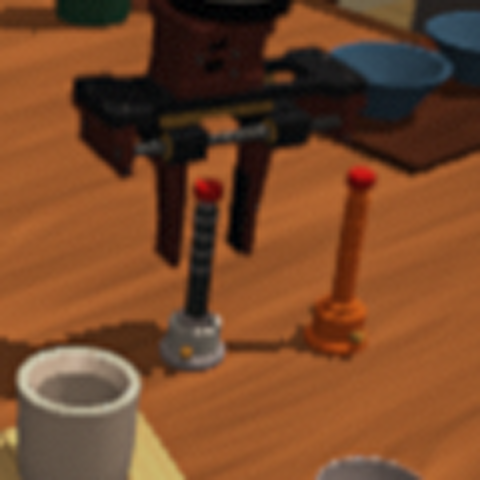

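```bash
python3 - <<'E'
from h import *
for c in ["scene","top","wrist"]:
    d=bot.camera(c);print(c,proj(d,[[.449,.2025,.079],[.449,.2025,.1305],[.449,.2025,0],[.455,.2025,.1305]]).round(1).tolist())
    if c=="wrist": cv2.imwrite("pics/e_wrist.png",d["pixels"][:,:,::-1])
E
```

```text
scene [[340.7, 162.8], [342.5, 145.0], [338.1, 188.2], [344.2, 145.9]]
top [[188.6, 244.1], [184.1, 241.7], [194.7, 247.3], [184.3, 239.4]]
wrist [[282.2, 271.5], [282.0, 337.1], [282.5, 219.6], [286.8, 350.7]]
```

View pics/e_wrist.png

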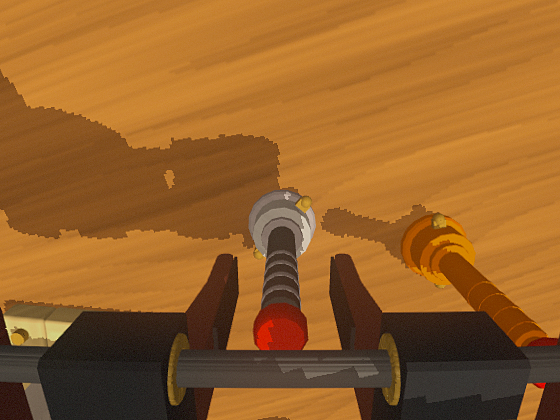

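View pics/e_top.png

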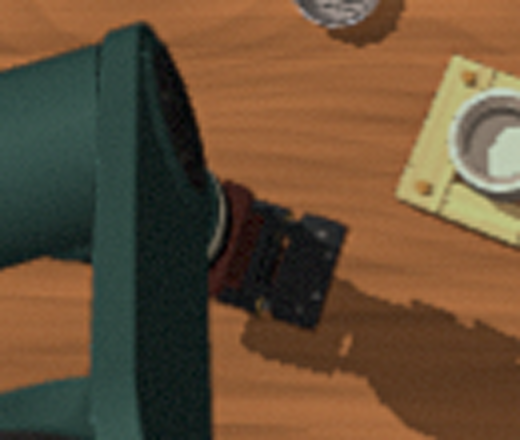

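The jaw straddles the black handle (wrist: foot (283,224), cap (281,328)). I'm closing on it.

```bash
python3 -m creep '[[0,0,0,0,0,0,25],[0,0,0,0,0,0,0],[0,0,0,0,0,0,0],[0,0,0,0,0,0,0],[0,0,0,0,0,0,0]]' 25; python3 -m creep '[[0,0,-0.003,0,0,0,0],[0,0,-0.01,0,0,0,0],[0,0,-0.03,0,0,0,0],[0,0,-0.06,0,0,0,0],[0,0,-0.09,0,0,0,0],[0,0,-0.12,0,0,0,0],[0,0,-0.12,0,0,0,0]]'
python3 - <<'E'
from h import *
d=bot.camera("wrist");cv2.imwrite("pics/f_wrist.png",d["pixels"][:,:,::-1])
E
```

```text
clock: 4.2
tool_pos: [0.4495, 0.2019, 0.0792]
eef_rot: [0.454, 3.109, -0.0]
force: [-0.4, -1.2, 2.0]
opening: 0.215
clock: 5.08
tool_pos: [0.4511, 0.2025, 0.2013]
eef_rot: [0.453, 3.104, 0.003]
force: [0.6, 0.0, -2.5]
opening: 0.213
```

View pics/f_wrist.png

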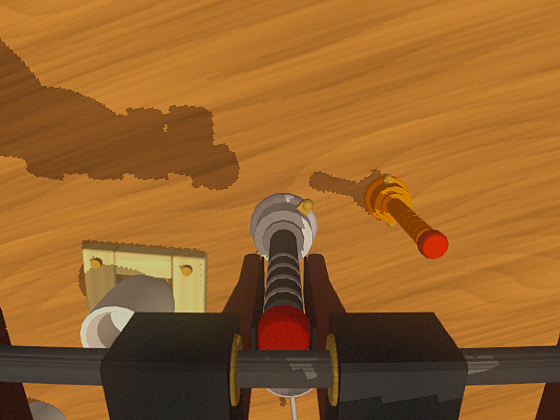

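```bash
python3 -m creep '[[-0.012,-0.014,0,0,0,0,0],[-0.032,-0.038,0,0,0,0,0],[-0.055,-0.065,0,0,0,0,0],[-0.08,-0.095,0,0,0,0,0],[-0.1,-0.12,0,0,0,0,0],[-0.115,-0.137,0.0,0,0,0,0],[-0.12,-0.143,0.004,0,0,0,0],[-0.1215,-0.1447,0.01,0,0,0,0],[-0.1215,-0.1447,0.01,0,0,0,0]]'
cat > look.py <<'E'
from h import *
import sys
n=sys.argv[1]
np.set_printoptions(precision=4,suppress=True)
s=bot.get_state();print(s["clock"],s["tool_pos"],s["eef_rot"],s["force"],s["opening"])
p=s["tool_pos"];R=cv2.Rodrigues(np.array(s["eef_rot"],float))[0]
print("R",R[:,0],R[:,1],R[:,2])
for c in ["scene","top","wrist"]:
    d=bot.camera(c)
    P=proj(d,[p-R[:,2]*(-.079),[.526,.029,.086]]);print(c,"pred foot, mouth",P.round(1).tolist())
    u,v=P.mean(0).round().astype(int);w,h=(90,70) if c!="wrist" else (150,112)
    x0=max(0,u-w);y0=max(0,v-h);x1=min(560,u+w);y1=min(420,v+h)
    k=4 if c!="wrist" else 2.5
    print(" crop",x0,y0,k);cv2.imwrite(f"pics/{n}_{c}.png",cv2.resize(d["pixels"][y0:y1,x0:x1,::-1],None,fx=k,fy=k,interpolation=cv2.INTER_CUBIC))
E
python3 look.py g
```

```text
clock: 6.25
tool_pos: [0.5233, 0.029, 0.1879]
eef_rot: [-0.453, -3.106, 0.0]
force: [-0.4, 0.2, -3.6]
opening: 0.212
6.25 [0.5233 0.029  0.1879] [-0.4528 -3.106   0.0001] [-0.396   0.1692 -3.6452] 0.2124821598573875
R [-0.9584  0.2855  0.0027] [ 0.2855  0.9584 -0.0005] [-0.0028  0.0003 -1.    ]
scene pred foot, mouth [[309.3, 184.4], [309.7, 193.6]]
 crop 220 119 4
top pred foot, mouth [[254.1, 214.5], [254.7, 214.9]]
 crop 164 145 4
wrist pred foot, mouth [[282.1, 220.6], [283.3, 214.5]]
 crop 133 106 2.5
```

View pics/g_wrist.png

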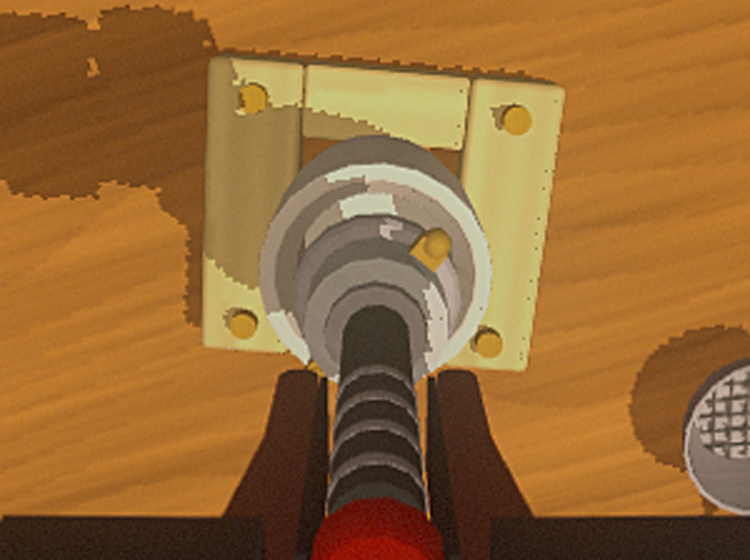

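View pics/g_scene.png

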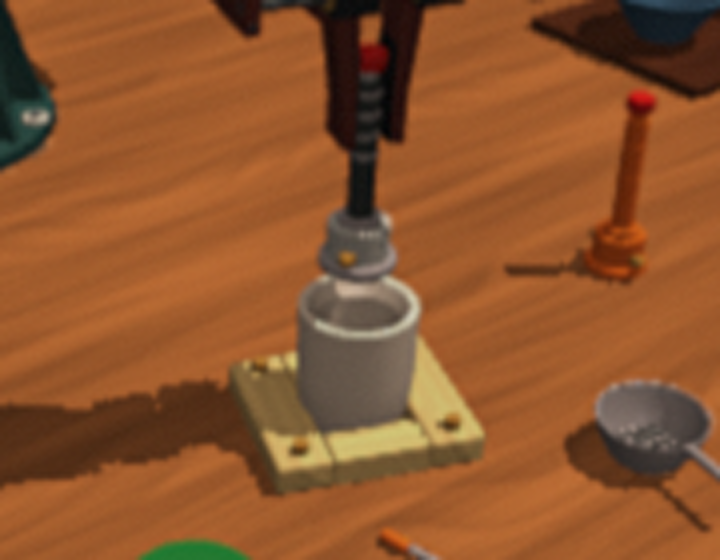

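View pics/g_top.png

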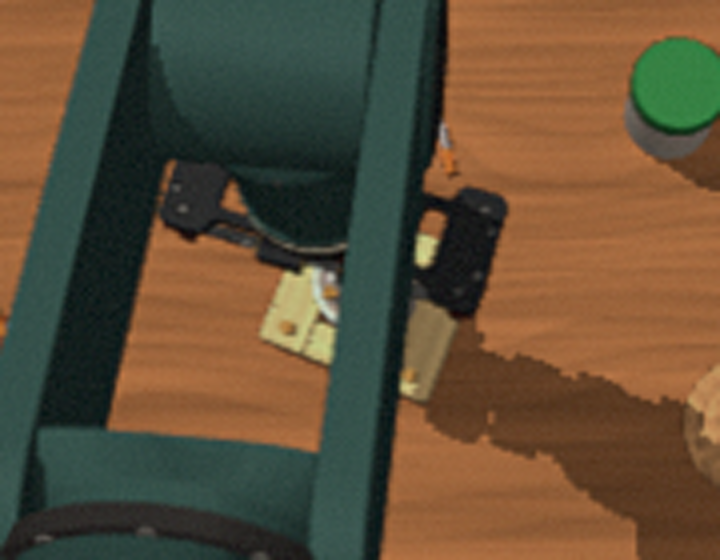

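```bash
cat > ov.py <<'E'
from h import *
import sys
n=sys.argv[1];mx,my,fx,fy=map(float,sys.argv[2:6])
s=bot.get_state();p=s["tool_pos"];zf=p[2]-.079
if len(sys.argv)>6: zf=float(sys.argv[6])
a=np.linspace(0,2*np.pi,90)
def circ(x,y,z,r): return np.c_[x+r*np.cos(a),y+r*np.sin(a),0*a+z]
print("foot z",zf)
for c in ["scene","wrist"]:
    d=bot.camera(c);k=4
    P=proj(d,[mx,my,.1])[0].round().astype(int);w,h=(95,70)
    x0,y0=P-[w,h];x0=max(x0,0);y0=max(y0,0);x1=min(560,P[0]+w);y1=min(420,P[1]+h)
    im=cv2.resize(d["pixels"][y0:y1,x0:x1,::-1],None,fx=k,fy=k,interpolation=cv2.INTER_CUBIC)
    for C,col in [((mx,my,.086,.035),(255,0,0)),((fx,fy,zf+.003,.0225),(0,255,0)),((fx,fy,zf+.0085,.0225),(0,255,255)),((fx,fy,zf+.0285,.018),(255,0,255))]:
        q=((proj(d,circ(*C))-[x0,y0]+.5)*k-.5).round().astype(np.int32)
        cv2.polylines(im,[q],True,col,1)
    cv2.imwrite(f"pics/{n}_{c}.png",im)
E
python3 ov.py h .527 .029 .523 .029
```

```text
foot z 0.11008392701020127
```

View pics/h_wrist.png

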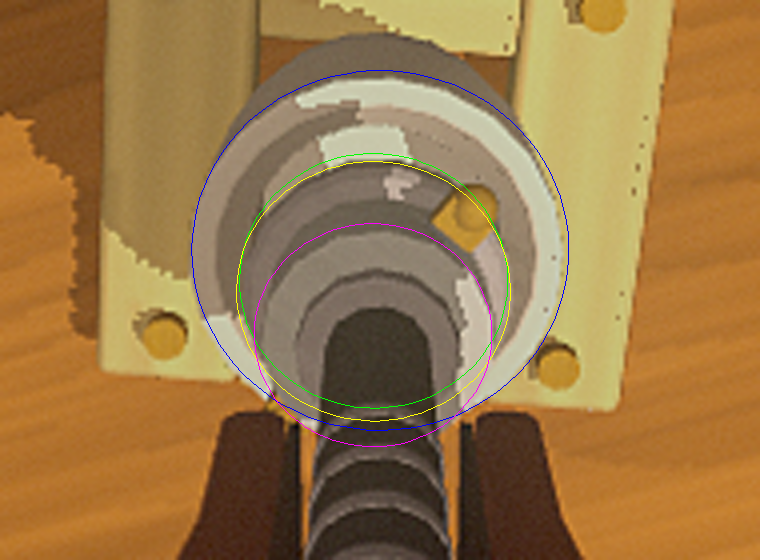

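View pics/h_scene.png

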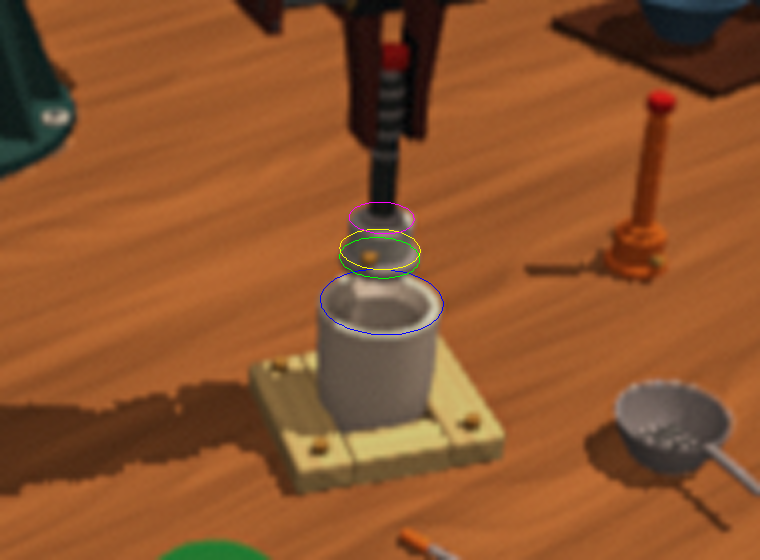

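Foot and cup mouth line up laterally, and the foot needs about 3.5 mm more in +x. I'm entering the flare.

```bash
python3 -m creep '[[-0.002,0.001,0.004,0,0,0,0],[-0.0034,0.001,0.01,0,0,0,0],[-0.0034,0.001,0.016,0,0,0,0],[-0.0034,0.001,0.021,0,0,0,0],[-0.0034,0.001,0.025,0,0,0,0],[-0.0034,0.001,0.027,0,0,0,0],[-0.0034,0.001,0.028,0,0,0,0],[-0.0034,0.001,0.028,0,0,0,0]]'; python3 ov.py i .527 .029 .527 .029
```

```text
clock: 7.5
tool_pos: [0.5281, 0.0285, 0.1612]
eef_rot: [0.454, 3.109, -0.0]
force: [-0.2, -0.7, -1.9]
opening: 0.215
foot z 0.0822115964939902
```

View pics/i_wrist.png

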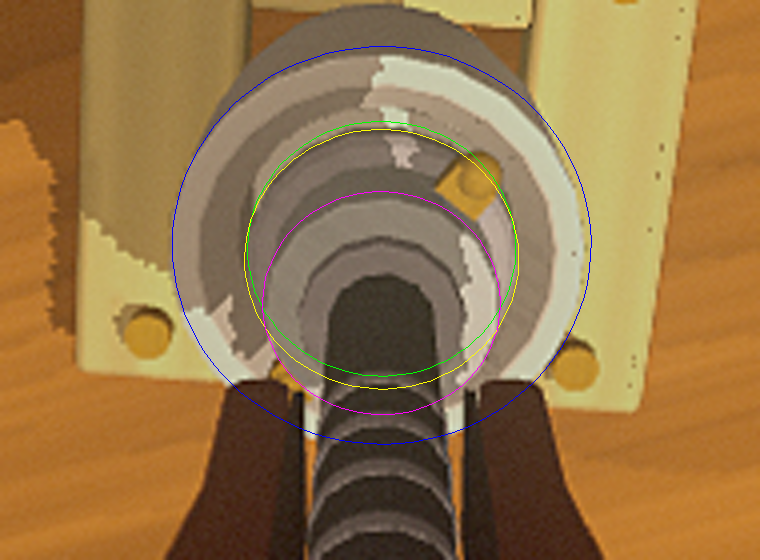

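View pics/i_scene.png

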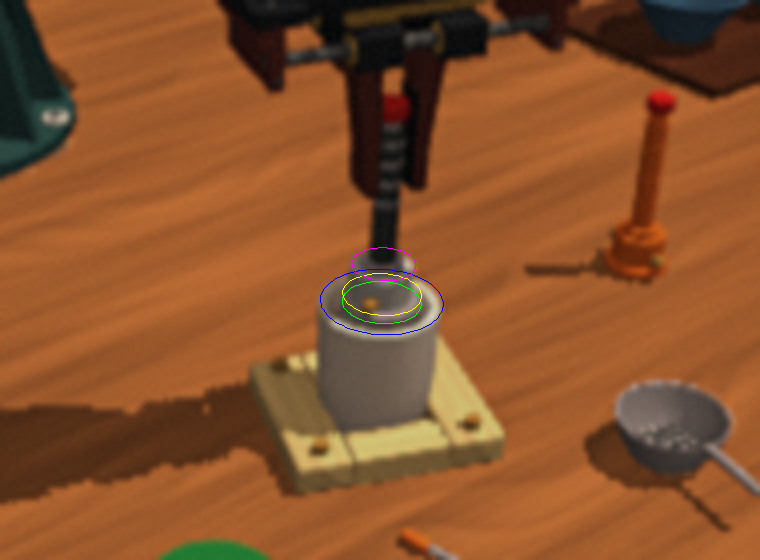

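```bash
python3 -m creep '[[0.0008,0.0005,0.002,0,0,0,0],[0.0008,0.0005,0.004,0,0,0,0],[0.0008,0.0005,0.006,0,0,0,0],[0.0008,0.0005,0.008,0,0,0,0],[0.0008,0.0005,0.01,0,0,0,0]]'; python3 -m creep '[[0,0,0.0015,0,0,0,0],[0,0,0.003,0,0,0,0],[0,0,0.0045,0,0,0,0],[0,0,0.006,0,0,0,0]]'
```

```text
clock: 8.22
tool_pos: [0.5275, 0.0292, 0.151]
eef_rot: [-0.454, -3.109, 0.0]
force: [-0.0, 0.3, -2.3]
opening: 0.209
clock: 8.72
tool_pos: [0.5276, 0.0292, 0.1452]
eef_rot: [0.453, 3.108, -0.0]
force: [0.3, -0.9, -2.0]
opening: 0.216
```

```bash
python3 -m creep '[[0,0,0.0008,0,0,0,0],[0,0,0.0016,0,0,0,0],[0,0,0.0024,0,0,0,0],[0,0,0.0032,0,0,0,0],[0,0,0.004,0,0,0,0],[0,0,0.0048,0,0,0,0]]'; python3 -m creep '[[0,0,0.0008,0,0,0,0],[0,0,0.0016,0,0,0,0],[0,0,0.0024,0,0,0,0]]'
```

```text
clock: 9.48
tool_pos: [0.5274, 0.0293, 0.1402]
eef_rot: [-0.454, -3.109, 0.0]
force: [0.0, -0.6, -1.1]
opening: 0.217
clock: 9.85
tool_pos: [0.5274, 0.0292, 0.1379]
eef_rot: [-0.454, -3.109, 0.0]
force: [-0.1, -1.0, -1.6]
opening: 0.212
```

```bash
python3 -m creep '[[0,0,0.0008,0,0,0,0],[0,0,0.0016,0,0,0,0],[0,0,0.0024,0,0,0,0]]'
```

```text
clock: 10.22
tool_pos: [0.5274, 0.0293, 0.1355]
eef_rot: [-0.454, -3.109, 0.0]
force: [0.4, 0.2, -1.8]
opening: 0.211
```

```bash
python3 -m creep '[[0,0,0.0008,0,0,0,0],[0,0,0.0016,0,0,0,0],[0,0,0.0024,0,0,0,0]]'
```

```text
clock: 10.6
tool_pos: [0.5275, 0.0293, 0.1331]
eef_rot: [0.454, 3.109, -0.0]
force: [-0.2, -0.0, -1.9]
opening: 0.212
```

```bash
python3 -m creep '[[0,0,0.0008,0,0,0,0],[0,0,0.0016,0,0,0,0],[0,0,0.0024,0,0,0,0]]'
```

```text
clock: 10.98
tool_pos: [0.5275, 0.0293, 0.1307]
eef_rot: [-0.454, -3.109, 0.0]
force: [0.8, -0.1, -2.0]
opening: 0.213
```

```bash
python3 -m creep '[[0,0,0.0008,0,0,0,0],[0,0,0.0016,0,0,0,0]]'
```

```text
clock: 11.22
tool_pos: [0.5274, 0.0293, 0.1291]
eef_rot: [-0.454, -3.109, 0.0]
force: [0.6, 0.1, -2.4]
opening: 0.212
```

```bash
python3 -m creep '[[0,0,0.0008,0,0,0,0],[0,0,0.0016,0,0,0,0]]'
```

```text
clock: 11.48
tool_pos: [0.5275, 0.0293, 0.1275]
eef_rot: [-0.454, -3.109, 0.0]
force: [0.1, -0.6, -1.7]
opening: 0.211
```

```bash
python3 -m creep '[[0,0,0.0008,0,0,0,0],[0,0,0.0016,0,0,0,0]]'
```

```text
clock: 11.72
tool_pos: [0.5285, 0.0291, 0.1267]
eef_rot: [0.453, 3.107, -0.0]
force: [0.9, -1.2, 3.6]
opening: 0.213
```

```bash
python3 -m creep '[[0,0,0.0008,0,0,0,0],[0,0,0.0016,0,0,0,0]]'
```

```text
clock: 11.98
tool_pos: [0.5271, 0.0293, 0.1241]
eef_rot: [-0.454, -3.108, 0.0]
force: [0.6, -0.1, -1.8]
opening: 0.211
```

```bash
python3 -m creep '[[0,0,0.0008,0,0,0,0],[0,0,0.0016,0,0,0,0]]'
```

```text
clock: 12.22
tool_pos: [0.527, 0.0293, 0.1223]
eef_rot: [-0.453, -3.108, 0.0]
force: [-0.0, -0.3, -1.0]
opening: 0.21
```

```bash
python3 -m creep '[[0,0,0.0008,0,0,0,0],[0,0,0.0016,0,0,0,0]]'
```

```text
clock: 12.48
tool_pos: [0.5285, 0.0291, 0.1218]
eef_rot: [0.453, 3.107, -0.0]
force: [-0.2, -1.7, 7.5]
opening: 0.21
```

```bash
python3 -m creep '[[0,0,0.0008,0,0,0,0],[0,0,0.0016,0,0,0,0]]'
```

```text
clock: 12.72
tool_pos: [0.5297, 0.0288, 0.1216]
eef_rot: [0.453, 3.104, -0.0]
force: [-0.6, -2.7, 17.1]
opening: 0.215
```

```bash
python3 -m creep '[[0,0,0.0008,0,0,0,0],[0,0,0.0016,0,0,0,0]]'
```

```text
clock: 12.98
tool_pos: [0.5308, 0.0287, 0.1214]
eef_rot: [0.452, 3.102, -0.0]
force: [-2.8, -1.1, 28.5]
opening: 0.214
```

```bash
python3 -m creep '[[0,0,0.0008,0,0,0,0],[0,0,0.0016,0,0,0,0]]'
```

```text
clock: 13.22
tool_pos: [0.5311, 0.0288, 0.1202]
eef_rot: [0.452, 3.101, 0.0]
force: [-2.8, -3.4, 30.3]
opening: 0.209
```

The last four moves took the wrist reading to about 30 N, more than I meant. I'm backing off at once and checking.

```bash
python3 -m creep '[[0,0,-0.002,0,0,0,0],[0,0,-0.0025,0,0,0,0],[0,0,-0.0025,0,0,0,0],[0,0,-0.0025,0,0,0,0]]'; python3 look.py j
```

```text
clock: 13.72
tool_pos: [0.5294, 0.0289, 0.1206]
eef_rot: [0.453, 3.105, -0.0]
force: [0.1, -1.2, 10.1]
opening: 0.217
13.725 [0.5294 0.0289 0.1206] [ 0.4529  3.1046 -0.0003] [ 0.0661 -1.223  10.0616] 0.21676612033011622
R [-0.9583  0.2857 -0.0041] [0.2857 0.9583 0.0004] [ 0.0041 -0.0008 -1.    ]
scene pred foot, mouth [[309.7, 210.3], [309.7, 193.6]]
 crop 220 132 4
top pred foot, mouth [[255.9, 216.5], [254.7, 214.9]]
 crop 165 146 4
wrist pred foot, mouth [[282.8, 222.0], [281.2, 241.4]]
 crop 132 120 2.5
```

View pics/j_wrist.png

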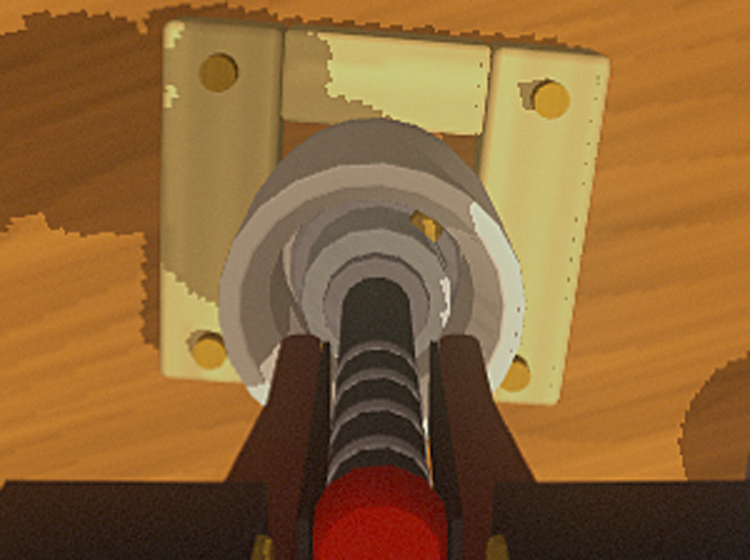

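View pics/j_scene.png

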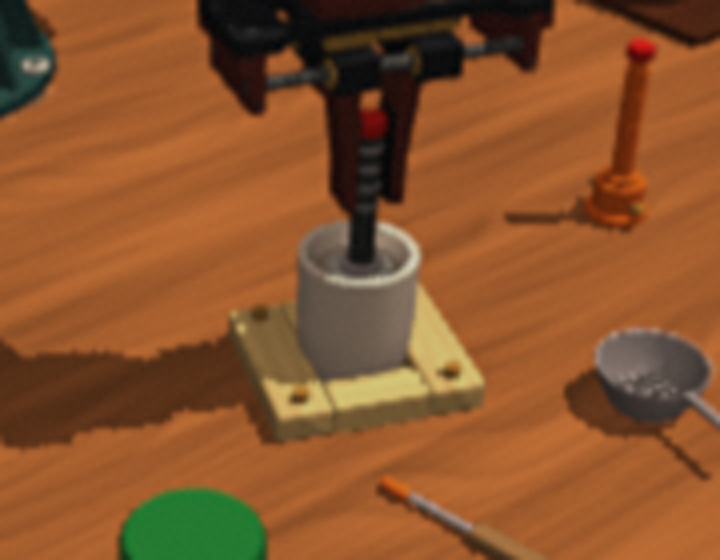

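The foot is well down in the bore and pressed at about 12 N. Before releasing I'll check on the early wrist picture that this depth is the real floor and not a jam.

```bash
python3 - <<'E'
from h import *
d=bot.camera("wrist");s=bot.get_state();print(s["force"])
Rt=cv2.Rodrigues(np.array(s["eef_rot"],float))[0];p=s["tool_pos"]
R=np.array(d["R"]);t=np.array(d["t"])
Rc=R@Rt;tc=R@p+t     # tool->cam
R0=cv2.Rodrigues(np.array([-.4527,-3.1081,-.0004]))[0];p0=np.array([.4494,.2014,.2826])
d2=dict(d);d2["R"]=Rc@R0.T;d2["t"]=tc-d2["R"]@p0
im=cv2.imread("pics/c_wrist.png");x0,y0,k=110,255,7
im=cv2.resize(im[y0:y0+75,x0:x0+90],None,fx=k,fy=k,interpolation=cv2.INTER_CUBIC)
a=np.linspace(0,2*np.pi,90)
mx,my=.5215,.0325  # wrist estimate in that picture
rim=proj(d2,[[mx,my,.086]]);print(rim)
for z,r,c in [(.086,.035,(255,0,0)),(.076,.024,(255,255,0)),(.048,.024,(0,255,0)),(.042,.024,(0,0,255)),(.036,.024,(255,0,255))]:
    q=((proj(d2,np.c_[mx+r*np.cos(a),my+r*np.sin(a),0*a+z])-[x0,y0]+.5)*k-.5).round().astype(np.int32)
    cv2.polylines(im,[q],True,c,1)
cv2.imwrite("pics/k.png",im)
E
```

```text
[ 1.25740629 -2.66427217 10.7906796 ]
[[152.33987618 290.18836985]]
```

View pics/k.png

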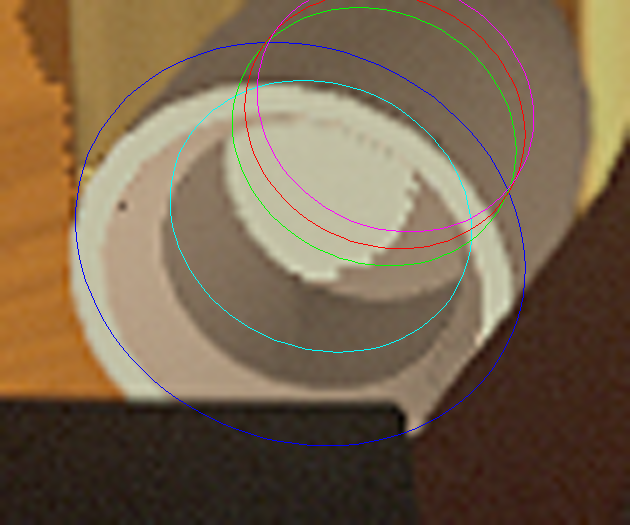

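```bash
python3 - <<'E'
from h import *
d=bot.camera("wrist")["pixels"][:,:,::-1];f=cv2.imread("pics/f_wrist.png")
cv2.imwrite("pics/l_wrist.png",d)
# g crop back to native
g=cv2.imread("pics/g_wrist.png");g=cv2.resize(g,None,fx=.4,fy=.4,interpolation=cv2.INTER_AREA)
G=np.zeros_like(f);G[106:106+g.shape[0],133:133+g.shape[1]]=g
c=[cv2.resize(x[215:355,230:340],None,fx=2.3,fy=4,interpolation=cv2.INTER_CUBIC) for x in (f,G,d)]
o=np.hstack(c)
for y in range(0,140,10): cv2.line(o,(0,y*4),(o.shape[1],y*4),(0,255,0),1)
cv2.imwrite("pics/l.png",o)
E
```

```text
(no output)
```

View pics/l.png

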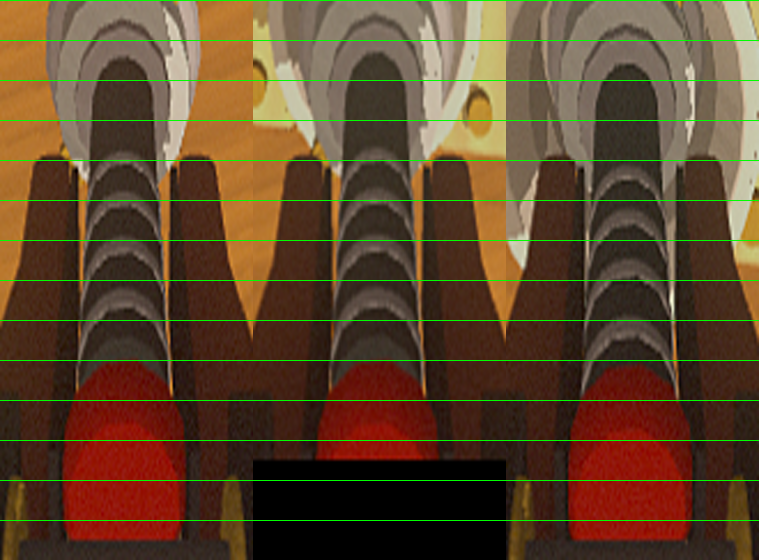

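The ring shift against the pre-insertion picture shows the handle slipped about 5 mm up through the pads. That puts the foot at z≈0.047, which agrees with the floor seen in the early picture, so the foot is on the floor. I'm unloading, opening, rising above the cap and shutting the jaws.

```bash
python3 -m creep '[[0,0,-0.001,0,0,0,0],[0,0,-0.001,0,0,0,0],[0,0,-0.001,0,0,0,25],[0,0,-0.001,0,0,0,50],[0,0,-0.001,0,0,0,50],[0,0,-0.001,0,0,0,50]]'; python3 -m creep '[[0,0,-0.01,0,0,0,50],[0,0,-0.03,0,0,0,50],[0,0,-0.05,0,0,0,50],[0,0,-0.07,0,0,0,50],[0,0,-0.08,0,0,0,50],[0,0,-0.08,0,0,0,25],[0,0,-0.08,0,0,0,0],[0,0,-0.08,0,0,0,0],[0,0,-0.08,0,0,0,0]]'; python3 look.py m
```

```text
clock: 14.72
tool_pos: [0.5272, 0.0294, 0.1196]
eef_rot: [-0.454, -3.108, 0.0]
force: [0.3, 0.2, -0.4]
opening: 0.498
clock: 15.85
tool_pos: [0.5271, 0.0293, 0.1993]
eef_rot: [-0.454, -3.108, 0.0]
force: [-0.3, 0.7, 0.1]
opening: 0.084
15.85 [0.5271 0.0293 0.1993] [-0.4535 -3.1075  0.0003] [-0.3151  0.6683  0.1349] 0.08376264880729677
R [-0.9583  0.2858  0.0011] [ 0.2858  0.9583 -0.0003] [-0.0012 -0.     -1.    ]
scene pred foot, mouth [[310.8, 180.8], [309.7, 193.6]]
 crop 220 117 4
top pred foot, mouth [[253.7, 212.1], [254.7, 214.9]]
 crop 164 144 4
wrist pred foot, mouth [[282.7, 221.6], [282.1, 206.2]]
 crop 132 102 2.5
```

View pics/m_wrist.png

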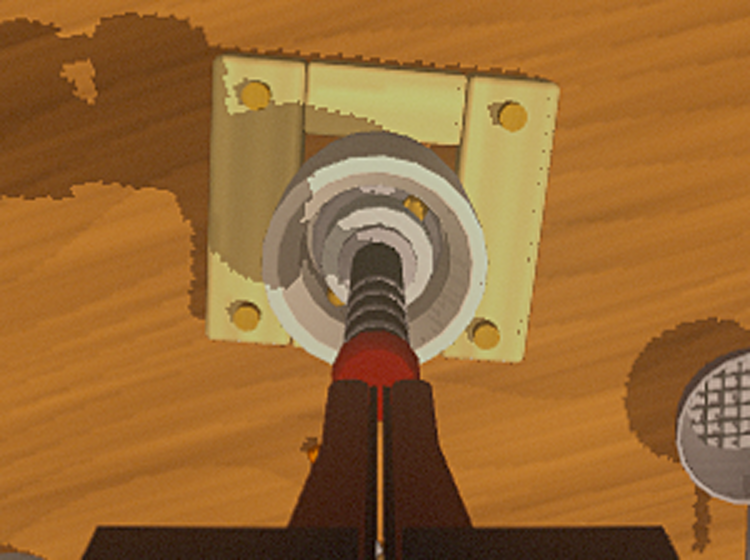

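View pics/m_scene.png

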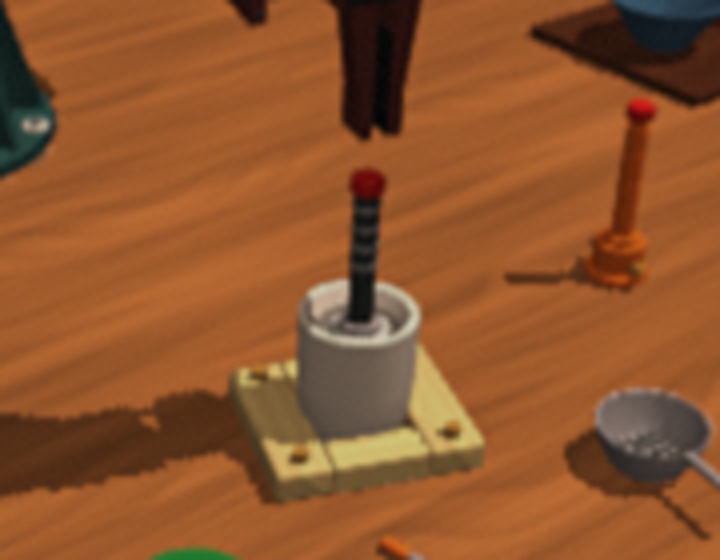

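```bash
python3 - <<'E'
from h import *
d=bot.camera("scene")
for z in (.047,.165,.170,.175,.180,.185): print(z,proj(d,[.527,.029,z]).round(1))
x0,y0=280,110
cv2.imwrite("pics/n.png",cv2.resize(d["pixels"][y0:y0+70,x0:x0+70,::-1],None,fx=8,fy=8,interpolation=cv2.INTER_CUBIC))
E
```

```text
0.047 [[309.2 207.8]]
0.165 [[311.7 163. ]]
0.17 [[311.8 161. ]]
0.175 [[311.9 158.9]]
0.18 [[312.1 156.8]]
0.185 [[312.2 154.7]]
```

View pics/n.png

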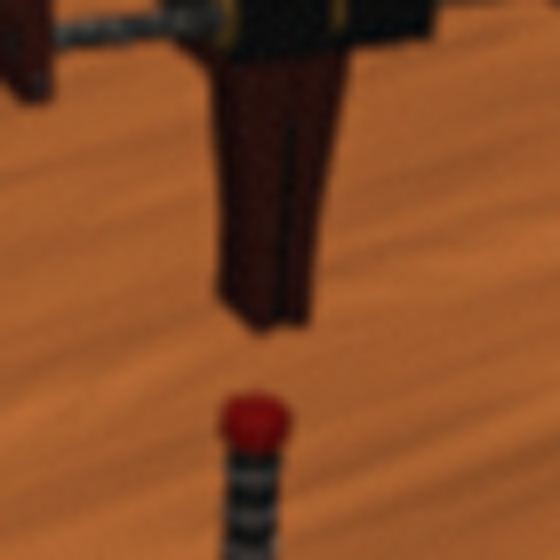

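```bash
python3 -m creep '[[0,0,0.004,0,0,0,0],[0,0,0.01,0,0,0,0],[0,0,0.014,0,0,0,0],[0,0,0.017,0,0,0,0],[0,0,0.018,0,0,0,0],[0,0,0.019,0,0,0,0]]'; python3 -m creep '[[0,0,0.0008,0,0,0,0],[0,0,0.0016,0,0,0,0],[0,0,0.0024,0,0,0,0]]'
```

```text
clock: 16.8
tool_pos: [0.5276, 0.0292, 0.1809]
eef_rot: [0.454, 3.109, -0.0]
force: [0.2, -0.1, 1.0]
opening: 0.001
clock: 17.18
tool_pos: [0.5275, 0.0293, 0.1785]
eef_rot: [0.454, 3.109, -0.0]
force: [-0.2, -0.2, -0.2]
opening: 0.007
```

```bash
python3 -m creep '[[0,0,0.0008,0,0,0,0],[0,0,0.0016,0,0,0,0]]'
```

```text
clock: 17.42
tool_pos: [0.5275, 0.0293, 0.1768]
eef_rot: [0.454, 3.109, -0.0]
force: [-0.3, -0.2, 0.2]
opening: 0.006
```

```bash
python3 -m creep '[[0,0,0.0008,0,0,0,0],[0,0,0.0016,0,0,0,0]]'
```

```text
clock: 17.68
tool_pos: [0.5275, 0.0293, 0.1752]
eef_rot: [0.454, 3.109, -0.0]
force: [0.3, -0.2, 0.1]
opening: 0.005
```

```bash
python3 -m creep '[[0,0,0.0008,0,0,0,0]]'
```

```text
clock: 17.8
tool_pos: [0.5275, 0.0293, 0.1744]
eef_rot: [-0.454, -3.109, 0.0]
force: [-0.5, -0.4, 0.1]
opening: 0.008
```

```bash
python3 -m creep '[[0,0,0.0008,0,0,0,0]]'
```

```text
clock: 17.92
tool_pos: [0.5275, 0.0293, 0.1736]
eef_rot: [-0.453, -3.109, 0.0]
force: [-0.6, 0.2, -0.0]
opening: 0.004
```

```bash
python3 -m creep '[[0,0,0.0008,0,0,0,0],[0,0,0.0016,0,0,0,0]]'
```

```text
clock: 18.18
tool_pos: [0.5285, 0.0292, 0.1733]
eef_rot: [0.453, 3.107, 0.0]
force: [-2.4, -0.6, 13.4]
opening: 0.004
```

```bash
python3 -m creep '[[0,0,0.0008,0,0,0,0]]'
```

```text
clock: 18.3
tool_pos: [0.529, 0.0292, 0.1733]
eef_rot: [0.453, 3.105, 0.0]
force: [-2.6, -0.1, 18.0]
opening: 0.003
```

```bash
python3 -m creep '[[0,0,0.0008,0,0,0,0]]'
```

```text
clock: 18.42
tool_pos: [0.5296, 0.0292, 0.1732]
eef_rot: [0.453, 3.104, 0.001]
force: [-3.1, 0.1, 22.7]
opening: 0.003
```

At z = 0.1733 the cap is rigid with no 3–6 N give, so it may already be locked. I'm stopping, backing off, and comparing the cap-to-ring spacing with the starting picture.

```bash
python3 -m creep '[[0,0,-0.003,0,0,0,0],[0,0,-0.006,0,0,0,0],[0,0,-0.015,0,0,0,0],[0,0,-0.03,0,0,0,0],[0,0,-0.045,0,0,0,30],[0,0,-0.045,0,0,0,50]]'
python3 - <<'E'
from h import *
a=cv2.imread("pics/a_scene.png");d=bot.camera("scene");b=d["pixels"][:,:,::-1].copy();cv2.imwrite("pics/o_scene_full.png",b)
P1=proj(d,[[.449,.2025,.1305],[.449,.2025,.029]]);P2=proj(d,[[.5275,.0293,.173],[.5275,.0293,.0715]])
print(P1,P2)
ca=a[138:190,325:360];cb=b[152:204,294:329]
# straight scaling
o=np.hstack([cv2.resize(x,None,fx=10,fy=11,interpolation=cv2.INTER_CUBIC) for x in (ca,cb)])
cv2.imwrite("pics/o.png",o)
w=bot.camera("wrist")["pixels"][:,:,::-1];cv2.imwrite("pics/o_wrist.png",w)
E
```

```text
clock: 19.18
tool_pos: [0.5288, 0.0292, 0.2173]
eef_rot: [0.453, 3.105, 0.0]
force: [0.4, -0.3, -0.1]
opening: 0.188
[[342.51515047 145.04752099]
 [339.00538515 179.08249514]] [[312.14968207 159.78958095]
 [309.90113289 199.13562762]]
```

View pics/o.png

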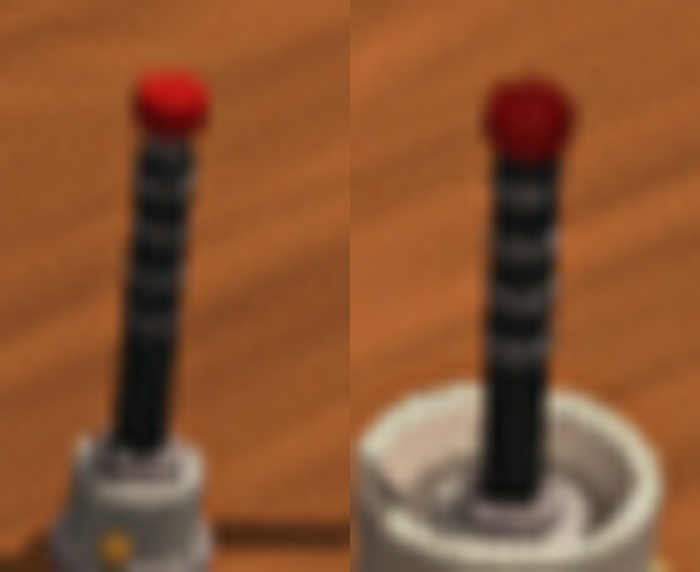

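View pics/o_wrist.png

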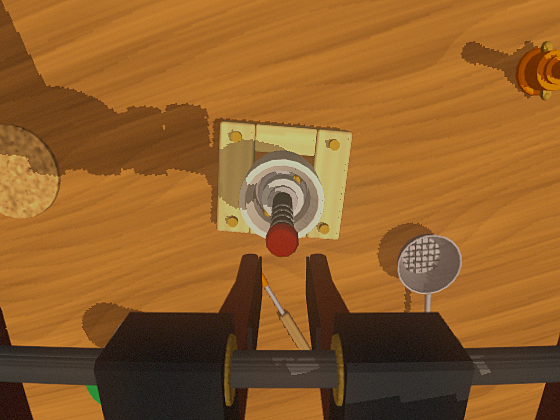

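The cap-to-ring distance has shrunk by about 2 px (5 mm) and the top ring is hidden, so the lock is already down. The long fingers had clamped the 20 mm cap rather than the 16 mm handle, and it clicked during my floor touch at about 11.8 s. Step 1 (over 5 N on the unlocked gauge for 0.15 s) may therefore not have counted.

To mend it with the gauge on the floor:
1. Draw the cap gently back up.
2. Regrip the handle with the tool tilted, so the fingers clear the cap.
3. Press home, then lock on purpose.

```bash
python3 -m creep '[[0,0,0.02,0,0,0,50],[0,0,0.045,0,0,0,50],[0,0,0.06,0,0,0,50],[0,0,0.067,0,0,0,50],[0,0,0.067,0,0,0,30],[0,0,0.067,0,0,0,0],[0,0,0.067,0,0,0,0],[0,0,0.067,0,0,0,0]]' 15
```

```text
clock: 20.27
tool_pos: [0.528, 0.0291, 0.1491]
eef_rot: [0.453, 3.107, -0.0]
force: [-0.1, -0.8, 2.3]
opening: 0.213
```

Opening 0.213 on the cap is the same value as in my earlier "handle" grip, so that was a cap grip. Now the gentle pull.

```bash
python3 -m creep '[[0,0,-0.0004,0,0,0,0],[0,0,-0.0008,0,0,0,0],[0,0,-0.0008,0,0,0,0]]'; python3 -m creep '[[0,0,-0.0004,0,0,0,0],[0,0,-0.0004,0,0,0,0]]';python3 -m creep '[[0,0,-0.0004,0,0,0,0],[0,0,-0.0004,0,0,0,0]]'
```

```text
clock: 20.65
tool_pos: [0.5274, 0.0293, 0.1492]
eef_rot: [-0.454, -3.109, 0.0]
force: [0.3, -0.4, -0.3]
opening: 0.215
clock: 20.9
tool_pos: [0.5272, 0.0293, 0.1495]
eef_rot: [-0.454, -3.108, 0.0]
force: [-0.2, -0.4, -1.3]
opening: 0.218
clock: 21.15
tool_pos: [0.5271, 0.0293, 0.1498]
eef_rot: [-0.454, -3.108, 0.0]
force: [-0.8, -0.3, -1.9]
opening: 0.213
```

```bash
python3 -m creep '[[0,0,-0.0004,0,0,0,0],[0,0,-0.0004,0,0,0,0]]'; python3 -m creep '[[0,0,-0.0004,0,0,0,0],[0,0,-0.0004,0,0,0,0]]';python3 -m creep '[[0,0,-0.0004,0,0,0,0],[0,0,-0.0004,0,0,0,0]]'
```

```text
clock: 21.4
tool_pos: [0.5273, 0.0293, 0.1504]
eef_rot: [-0.454, -3.108, 0.0]
force: [0.5, 0.5, -3.1]
opening: 0.22
clock: 21.65
tool_pos: [0.5274, 0.0292, 0.1509]
eef_rot: [-0.454, -3.109, 0.0]
force: [-0.7, -0.2, -2.9]
opening: 0.213
clock: 21.9
tool_pos: [0.5275, 0.0293, 0.1513]
eef_rot: [0.454, 3.109, -0.0]
force: [-0.2, -0.9, -3.4]
opening: 0.22
```

```bash
python3 - <<'E'
from h import *
import os
l=cv2.imread("pics/l_wrist.png");w=bot.camera("wrist")["pixels"][:,:,::-1];cv2.imwrite("pics/p_wrist.png",w)
b=cv2.imread("pics/o_scene_full.png");s=bot.camera("scene")["pixels"][:,:,::-1];cv2.imwrite("pics/p_scene.png",s)
o=np.hstack([cv2.resize(x[150:210,290:330],None,fx=9,fy=9,interpolation=cv2.INTER_CUBIC) for x in (b,s)])
cv2.imwrite("pics/p.png",o)
o=np.hstack([cv2.resize(x[190:340,225:340],None,fx=3,fy=3.7,interpolation=cv2.INTER_CUBIC) for x in (l,w)]);cv2.imwrite("pics/p2.png",o)
E
```

```text
(no output)
```

View pics/p.png

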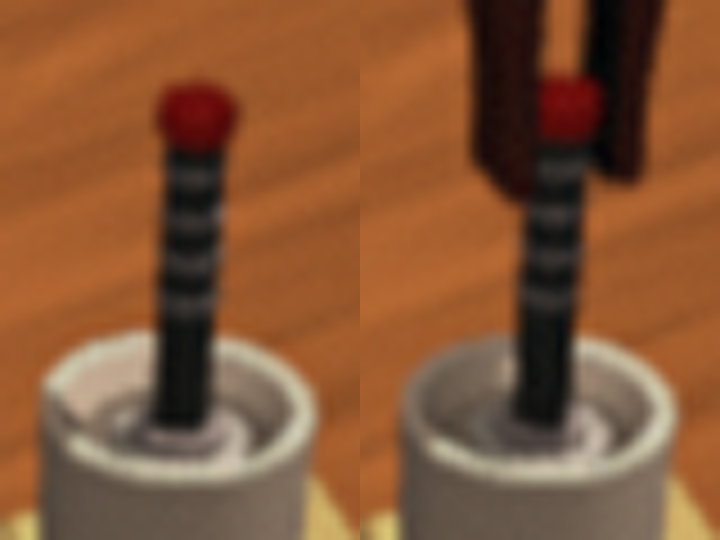

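View pics/p2.png

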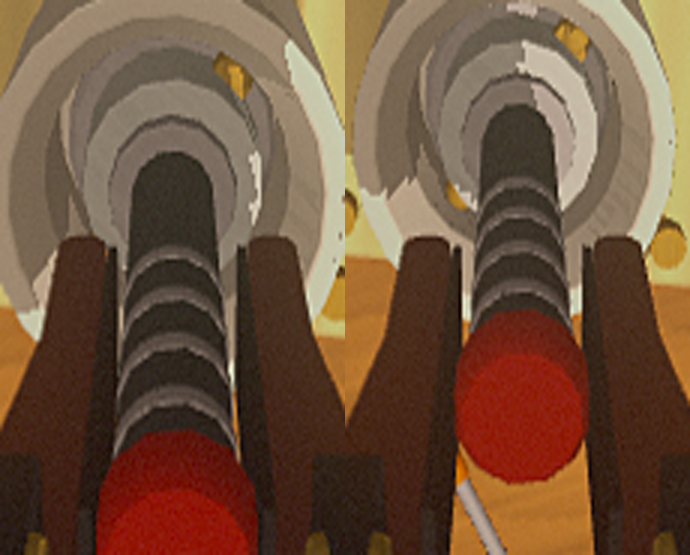

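```bash
python3 - <<'E'
import cv2,numpy as np
b=cv2.imread("pics/o_scene_full.png").astype(float);s=cv2.imread("pics/p_scene.png").astype(float)
for n,(x0,x1,y0,y1) in {"rings":(308,314,167,187),"collar+lower":(304,314,188,202),"cap":(309,314,155,166)}.items():
    T=cv2.resize(b[y0:y1,x0:x1].astype(np.uint8),None,fx=8,fy=8,interpolation=cv2.INTER_CUBIC)
    S=cv2.resize(s[y0-5:y1+5,x0-4:x1+4].astype(np.uint8),None,fx=8,fy=8,interpolation=cv2.INTER_CUBIC)
    r=cv2.matchTemplate(S,T,cv2.TM_CCOEFF_NORMED);_,v,_,p=cv2.minMaxLoc(r);print(n,v,"dx",p[0]/8-4,"dy",p[1]/8-5)
E
```

```text
rings 0.7827138304710388 dx 0.25 dy -0.75
collar+lower 0.9406757354736328 dx 0.0 dy -0.5
cap 0.8351876139640808 dx 0.875 dy -0.75
```

The pull only lifted the gauge about 1.5 mm with the lock still down, so the hold exceeds its weight. I'll set it back, lean it in the bore so its head jams lightly against the wall, and pull the cap then.

```bash
python3 -m creep '[[0,0,0.0006,0,0,0,0],[0,0,0.0012,0,0,0,0],[0,0,0.0018,0,0,0,0],[0,0,0.0018,0,0,0,0]]' 30; python3 -m creep '[[-0.002,0,0,0,0,0,0],[-0.005,0,-0.0007,0,0,0,0],[-0.008,0,-0.0013,0,0,0,0],[-0.011,0,-0.0018,0,0,0,0],[-0.014,0,-0.002,0,0,0,0],[-0.016,0,-0.002,0,0,0,0]]'
```

```text
clock: 22.5
tool_pos: [0.5275, 0.0292, 0.1495]
eef_rot: [0.454, 3.109, -0.0]
force: [-0.0, -0.9, -1.8]
opening: 0.211
clock: 23.25
tool_pos: [0.5428, 0.0246, 0.1514]
eef_rot: [-0.454, -3.108, 0.0]
force: [-1.8, -0.4, -2.7]
opening: 0.211
```

```bash
python3 -m creep '[[-0.002,0,0.0005,0,0,0,0],[-0.004,0,0.001,0,0,0,0],[-0.004,0,0.001,0,0,0,0]]'; python3 look.py q
```

```text
clock: 23.62
tool_pos: [0.5469, 0.0234, 0.1506]
eef_rot: [0.454, 3.108, -0.0]
force: [-1.1, 0.1, -0.5]
opening: 0.214
23.625 [0.5469 0.0234 0.1506] [ 0.4536  3.1084 -0.0003] [-1.1037  0.0843 -0.455 ] 0.21386322213680897
R [-0.9583  0.2858 -0.0003] [ 0.2858  0.9583 -0.0001] [ 0.0003 -0.0002 -1.    ]
scene pred foot, mouth [[313.5, 203.7], [309.7, 193.6]]
 crop 222 129 4
top pred foot, mouth [[257.3, 208.2], [254.7, 214.9]]
 crop 166 142 4
wrist pred foot, mouth [[282.8, 222.2], [281.7, 196.9]]
 crop 132 98 2.5
```

View pics/q_scene.png

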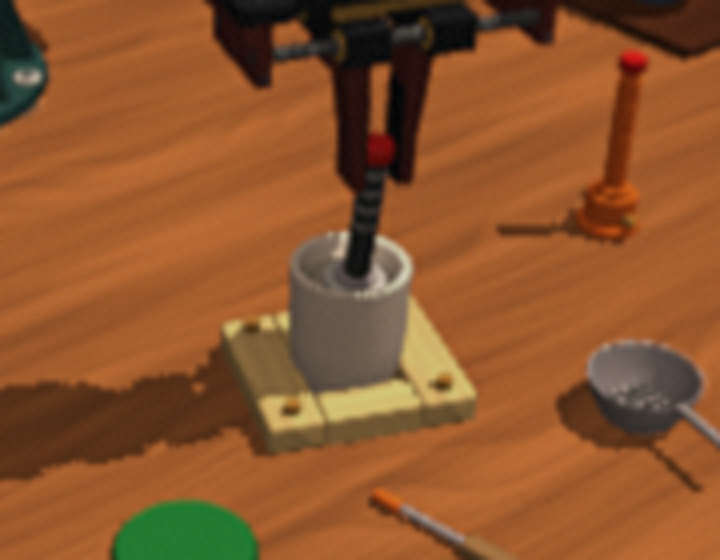

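View pics/q_wrist.png

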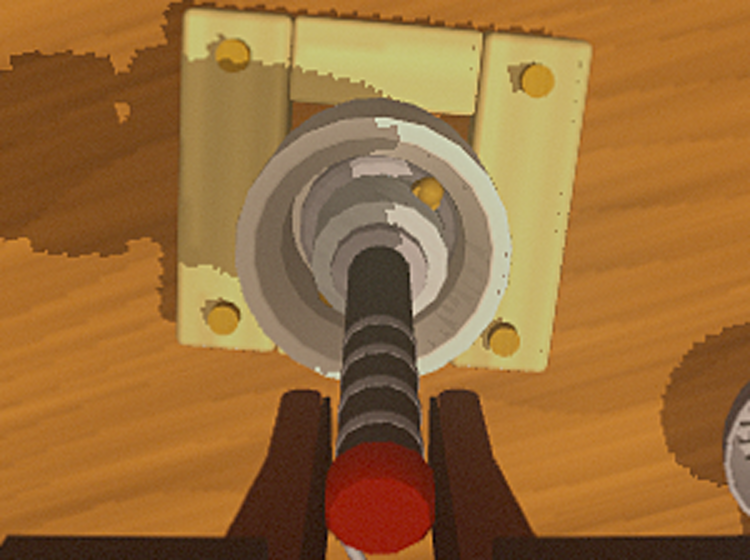

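The gauge is leaning about 9°, as intended. I'll lean it further until the lateral force rises.

```bash
python3 -m creep '[[-0.002,0,0,0,0,0,0],[-0.004,0,0,0,0,0,0],[-0.004,0,0,0,0,0,0]]'; python3 -m creep '[[-0.001,0,0,0,0,0,0],[-0.002,0,0,0,0,0,0],[-0.002,0,0,0,0,0,0]]'
```

```text
clock: 24.15
tool_pos: [0.5507, 0.0223, 0.1505]
eef_rot: [0.454, 3.108, -0.0]
force: [-2.0, 0.5, -0.0]
opening: 0.212
clock: 24.52
tool_pos: [0.5524, 0.0219, 0.1504]
eef_rot: [-0.454, -3.109, 0.0]
force: [-1.7, 0.2, -0.8]
opening: 0.208
```

```bash
python3 -m creep '[[-0.0015,0,0,0,0,0,0],[-0.003,0,0,0,0,0,0],[-0.003,0,0,0,0,0,0]]'; python3 -m creep '[[-0.001,0,0,0,0,0,0],[-0.002,0,0,0,0,0,0],[-0.002,0,0,0,0,0,0]]'
```

```text
clock: 24.9
tool_pos: [0.5554, 0.021, 0.1504]
eef_rot: [-0.454, -3.109, 0.0]
force: [-1.1, 0.3, -2.5]
opening: 0.212
clock: 25.28
tool_pos: [0.5572, 0.0204, 0.1504]
eef_rot: [-0.454, -3.108, 0.0]
force: [-1.6, 1.2, -2.1]
opening: 0.212
```

```bash
python3 -m creep '[[-0.002,0,0,0,0,0,0],[-0.004,0,0,0,0,0,0],[-0.004,0,0,0,0,0,0]]';python3 look.py r
```

```text
clock: 25.65
tool_pos: [0.561, 0.0192, 0.1503]
eef_rot: [-0.454, -3.108, 0.0]
force: [-2.1, 0.5, -3.4]
opening: 0.212
25.65 [0.561  0.0192 0.1503] [-0.4536 -3.1083  0.0002] [-2.0622  0.5159 -3.3781] 0.21150809934596337
R [-0.9583  0.2858  0.0004] [ 0.2858  0.9583 -0.0002] [-0.0004 -0.0001 -1.    ]
scene pred foot, mouth [[316.1, 207.3], [309.7, 193.6]]
 crop 223 130 4
top pred foot, mouth [[258.9, 203.1], [254.7, 214.9]]
 crop 167 139 4
wrist pred foot, mouth [[282.8, 222.1], [281.7, 173.6]]
 crop 132 86 2.5
```

View pics/r_scene.png

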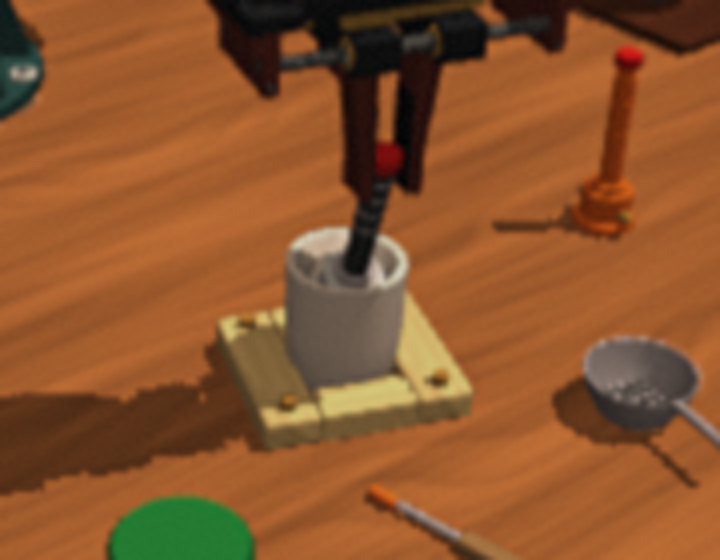

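View pics/r_wrist.png

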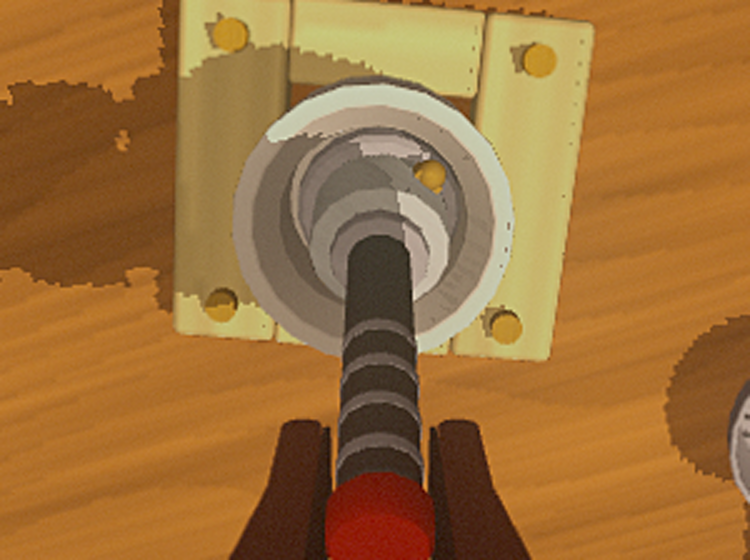

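```bash
python3 -m creep '[[-0.002,0,0.0005,0,0,0,0],[-0.004,0,0.001,0,0,0,0],[-0.006,0,0.002,0,0,0,0],[-0.006,0,0.002,0,0,0,0]]'; python3 -m creep '[[-0.001,0,0,0,0,0,0],[-0.002,0,0,0,0,0,0],[-0.003,0,0,0,0,0,0]]'
```

```text
clock: 26.3
tool_pos: [0.5671, 0.0174, 0.1485]
eef_rot: [0.454, 3.108, -0.0]
force: [-1.9, 0.3, -1.7]
opening: 0.209
clock: 26.68
tool_pos: [0.5694, 0.0167, 0.1483]
eef_rot: [-0.454, -3.108, 0.0]
force: [-2.5, 1.6, -3.4]
opening: 0.209
```

```bash
python3 -m creep '[[-0.002,0,-0.0005,0,0,0,0],[-0.003,0,-0.001,0,0,0,0],[-0.003,0,-0.0015,0,0,0,0]]'; python3 -m creep '[[-0.001,0,-0.0008,0,0,0,0],[-0.001,0,-0.0016,0,0,0,0]]'
```

```text
clock: 27.05
tool_pos: [0.573, 0.0157, 0.1502]
eef_rot: [0.453, 3.108, -0.0]
force: [-2.2, 1.4, -0.5]
opening: 0.208
clock: 27.3
tool_pos: [0.5735, 0.0155, 0.1517]
eef_rot: [0.454, 3.109, -0.0]
force: [-1.4, 0.7, -3.5]
opening: 0.212
```

```bash
python3 look.py s
```

```text
27.3 [0.5735 0.0155 0.1517] [ 0.4536  3.1086 -0.0001] [-1.4165  0.742  -3.5347] 0.21151825712018382
R [-0.9583  0.2858 -0.0001] [ 0.2858  0.9583 -0.0001] [ 0.0001 -0.0001 -1.    ]
scene pred foot, mouth [[318.6, 209.9], [309.7, 193.6]]
 crop 224 132 4
top pred foot, mouth [[260.4, 198.4], [254.7, 214.9]]
 crop 168 137 4
wrist pred foot, mouth [[282.8, 222.0], [281.6, 151.8]]
 crop 132 75 2.5
```

View pics/s_scene.png

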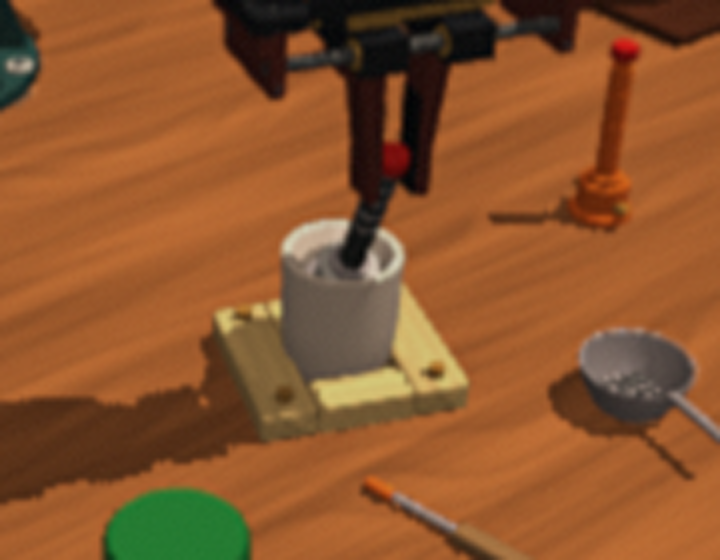

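View pics/s_wrist.png

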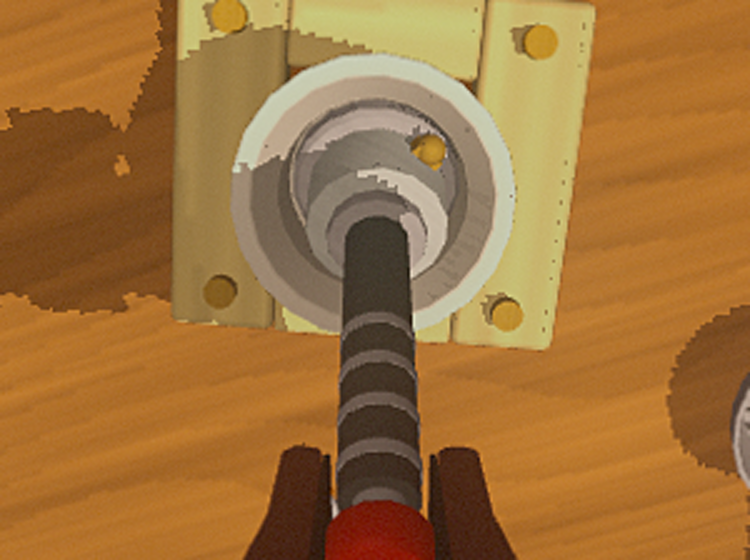

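The fifth ring is visible again above the cap and the cap gap has grown from 27 to 45 crop px, so the cap is unlocked. I'll bring the gauge slowly upright and set it on the floor without pressing the cap.

```bash
python3 -m creep '[[0.003,0,-0.001,0,0,0,0],[0.007,0,-0.002,0,0,0,0],[0.012,0,-0.003,0,0,0,0],[0.017,0,-0.0035,0,0,0,0],[0.022,0,-0.004,0,0,0,0],[0.027,0,-0.0045,0,0,0,0],[0.032,0,-0.0045,0,0,0,0],[0.037,0,-0.0045,0,0,0,0],[0.042,0,-0.0045,0,0,0,0],[0.046,0,-0.0045,0,0,0,0]]';python3 -m creep '[[0.002,0,0,0,0,0,0],[0.002,0,0,0,0,0,0]]';python3 look.py t
```

```text
clock: 28.7
tool_pos: [0.5291, 0.0287, 0.1561]
eef_rot: [-0.453, -3.109, 0.001]
force: [1.6, -1.0, -1.6]
opening: 0.212
clock: 28.95
tool_pos: [0.5273, 0.0292, 0.156]
eef_rot: [-0.454, -3.109, 0.0]
force: [1.6, 0.1, -2.8]
opening: 0.209
28.95 [0.5273 0.0292 0.156 ] [-0.4536 -3.1085  0.0004] [ 1.5651  0.0924 -2.7938] 0.2090458094854131
R [-0.9583  0.2858  0.0001] [ 0.2858  0.9583 -0.0002] [-0.0002 -0.0002 -1.    ]
scene pred foot, mouth [[309.9, 197.1], [309.7, 193.6]]
 crop 220 125 4
top pred foot, mouth [[254.9, 215.1], [254.7, 214.9]]
 crop 165 145 4
wrist pred foot, mouth [[282.7, 221.8], [281.9, 224.4]]
 crop 132 111 2.5
```

View pics/t_scene.png

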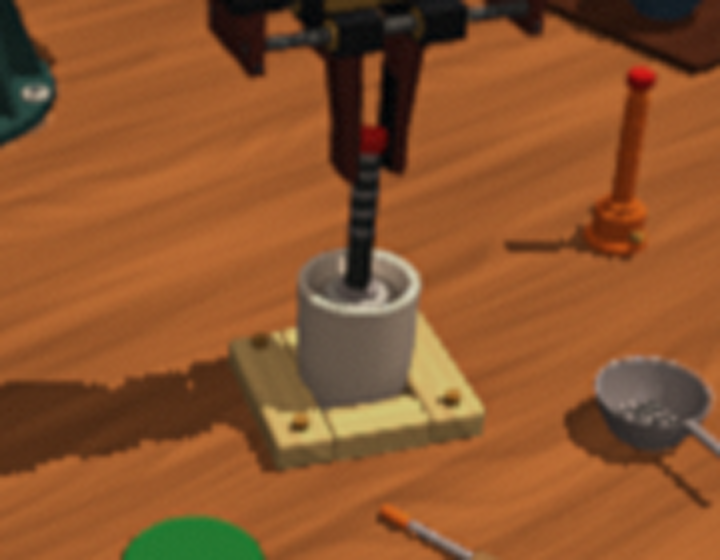

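View pics/t_wrist.png

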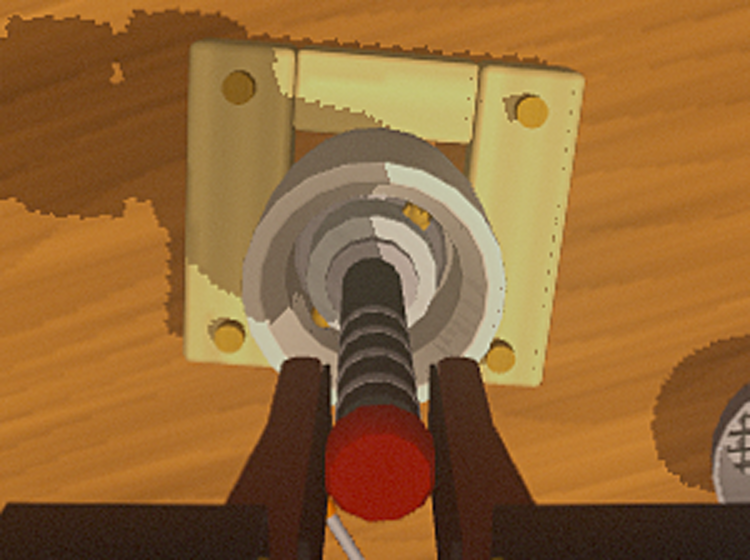

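```bash
python3 -m creep '[[0.002,0,0.0004,0,0,0,0],[0.004,0,0.0008,0,0,0,0],[0.006,0,0.0012,0,0,0,0],[0.006,0,0.0012,0,0,0,0]]';python3 -m creep '[[0.001,0,0.0004,0,0,0,0],[0.001,0,0.0004,0,0,0,0]]'
```

```text
clock: 29.6
tool_pos: [0.5219, 0.031, 0.1552]
eef_rot: [0.453, 3.108, -0.0]
force: [1.0, -0.2, 1.1]
opening: 0.21
clock: 29.85
tool_pos: [0.5215, 0.0312, 0.1551]
eef_rot: [0.453, 3.107, -0.0]
force: [1.2, -1.5, 4.6]
opening: 0.21
```

```bash
python3 -m creep '[[0,0,-0.0007,0,0,0,0],[0,0,-0.0007,0,0,0,0],[0,0,-0.0007,0,0,0,30],[0,0,-0.0007,0,0,0,60],[0,0,-0.0007,0,0,0,60]]';python3 look.py u
```

```text
clock: 30.48
tool_pos: [0.5202, 0.0314, 0.1548]
eef_rot: [-0.453, -3.107, 0.0]
force: [-0.5, -0.1, -0.1]
opening: 0.487
30.475 [0.5202 0.0314 0.1548] [-0.4534 -3.1075  0.0001] [-0.4735 -0.0581 -0.055 ] 0.48691956756290466
R [-0.9583  0.2857  0.0012] [ 0.2857  0.9583 -0.0003] [-0.0012  0.0001 -1.    ]
scene pred foot, mouth [[308.6, 195.9], [309.7, 193.6]]
 crop 219 125 4
top pred foot, mouth [[254.0, 217.8], [254.7, 214.9]]
 crop 164 146 4
wrist pred foot, mouth [[282.7, 221.5], [281.8, 235.6]]
 crop 132 117 2.5
```

View pics/u_wrist.png

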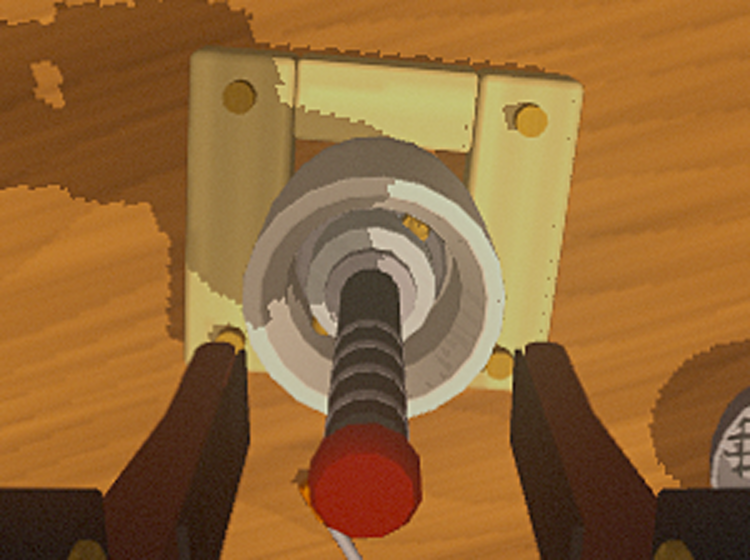

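View pics/u_scene.png

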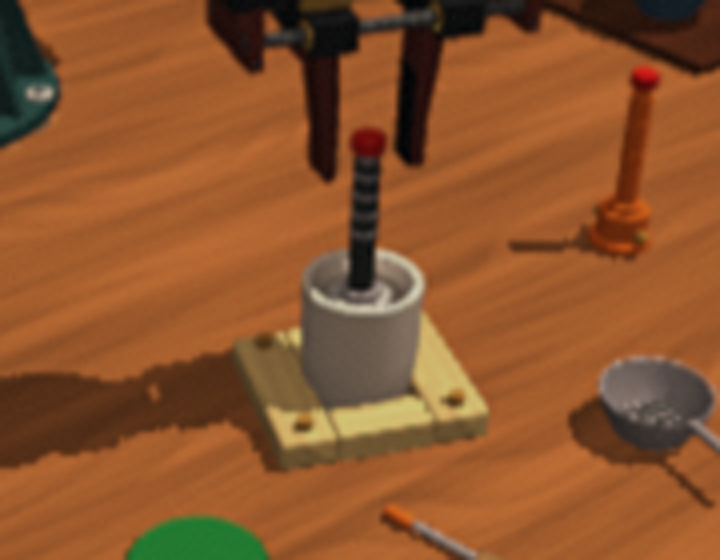

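The gauge stands free, upright and unlocked in the bore, with the cap clear of the rings. Now the tilted approach to the handle: the fingers lean 45° so they pass beside the cap.

```bash
python3 -m creep '[[0,0,-0.03,0,0,0,55],[-0.006,0,-0.05,0,9,0,55],[-0.014,0,-0.055,0,18,0,55],[-0.024,0,-0.055,0,27,0,55],[-0.034,0,-0.052,0,36,0,55],[-0.037,0,-0.045,0,45,0,55],[-0.037,0,-0.045,0,45,0,55],[-0.037,0,-0.045,0,45,0,55]]';python3 look.py v
```

```text
clock: 31.62
tool_pos: [0.5561, 0.0209, 0.2006]
eef_rot: [-0.341, -2.338, -0.141]
force: [-0.3, 0.7, 0.4]
opening: 0.546
31.625 [0.5561 0.0209 0.2006] [-0.341  -2.3381 -0.1408] [-0.3005  0.7169  0.4353] 0.5463393390088639
R [-0.6792  0.2024  0.7055] [ 0.2856  0.9583 -0.    ] [-0.6761  0.2015 -0.7087]
scene pred foot, mouth [[306.9, 166.1], [309.7, 193.6]]
 crop 218 110 4
top pred foot, mouth [[249.8, 219.9], [254.7, 214.9]]
 crop 162 147 4
wrist pred foot, mouth [[282.4, 223.2], [281.5, 283.3]]
 crop 132 141 2.5
```

View pics/v_wrist.png

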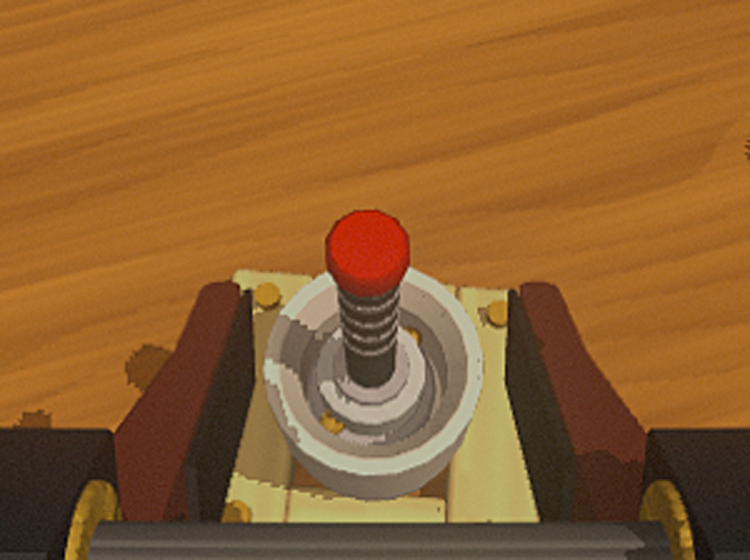

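View pics/v_scene.png

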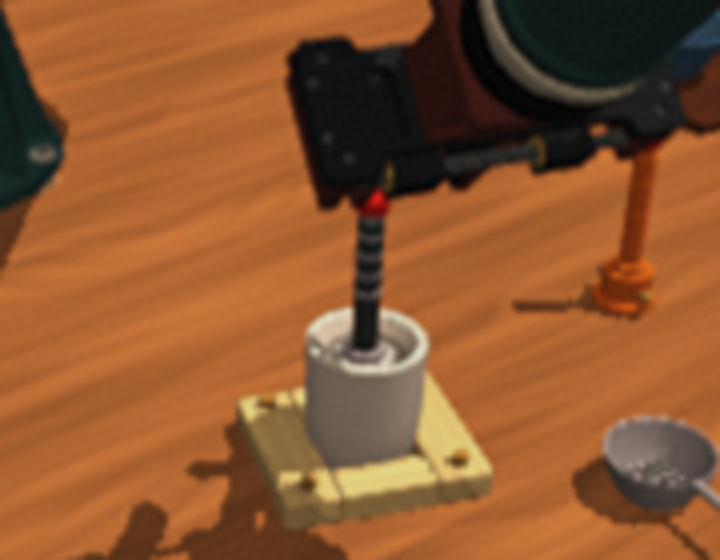

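```bash
python3 -m creep '[[-0.01,-0.001,0.01,0,0,0,50],[-0.02,-0.0015,0.02,0,0,0,50],[-0.03,-0.0015,0.031,0,0,0,50],[-0.03,-0.0015,0.045,0,0,0,45],[-0.03,-0.0015,0.06,0,0,0,45],[-0.03,-0.0015,0.075,0,0,0,45],[-0.03,-0.0015,0.086,0,0,0,45],[-0.03,-0.0015,0.091,0,0,0,45],[-0.03,-0.0015,0.091,0,0,0,45]]';python3 look.py w
```

```text
clock: 32.9
tool_pos: [0.5143, 0.0316, 0.1146]
eef_rot: [-0.341, -2.336, -0.141]
force: [-0.5, 0.4, -0.1]
opening: 0.451
32.9 [0.5143 0.0316 0.1146] [-0.3408 -2.3358 -0.141 ] [-0.5027  0.4213 -0.0992] 0.45111693869082237
R [-0.6776  0.2021  0.7072] [ 0.2857  0.9583 -0.0001] [-0.6777  0.2019 -0.7071]
scene pred foot, mouth [[297.8, 189.1], [309.7, 193.6]]
 crop 214 121 4
top pred foot, mouth [[248.1, 240.9], [254.7, 214.9]]
 crop 161 158 4
wrist pred foot, mouth [[282.6, 221.4], [284.0, 312.5]]
 crop 133 155 2.5
```

View pics/w_wrist.png

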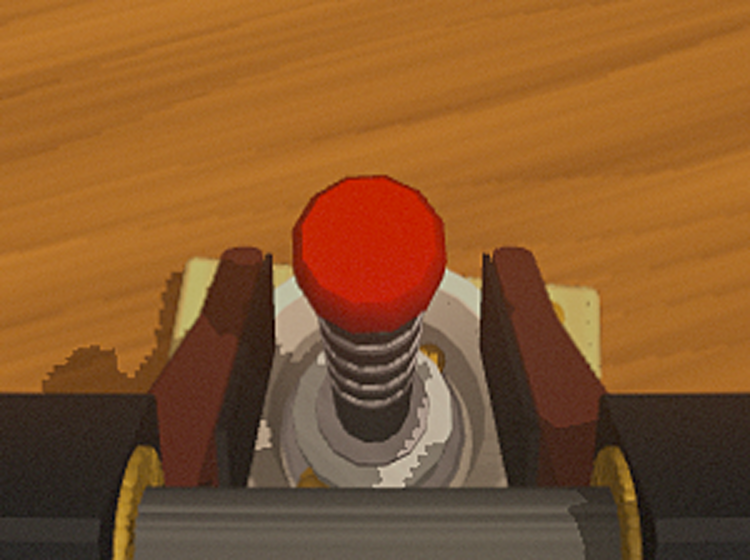

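View pics/w_scene.png

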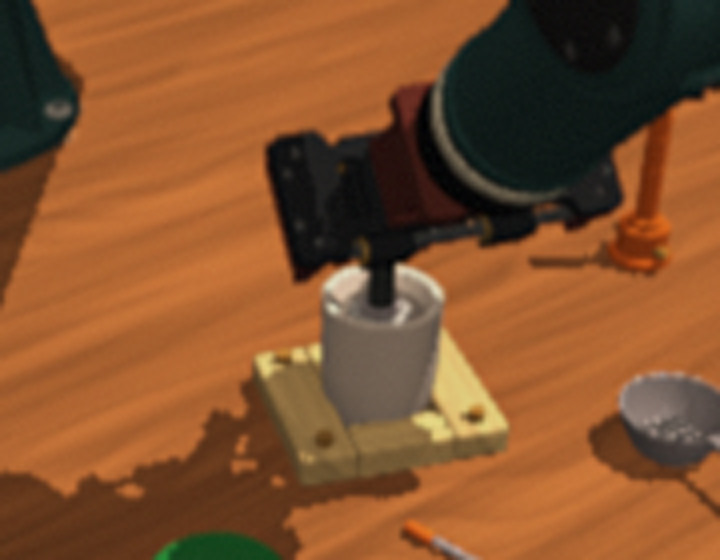

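Handle is between the pads and the cap stands clear beside the fingers. I'm closing, then will press down a little at a time (vertical is +0.71·z′ − 0.71·x′).

```bash
python3 -m creep '[[0,0,0,0,0,0,25],[0,0,0,0,0,0,0],[0,0,0,0,0,0,0],[0,0,0,0,0,0,0],[0,0,0,0,0,0,0]]' 40
```

```text
clock: 33.67
tool_pos: [0.5146, 0.0313, 0.1146]
eef_rot: [-0.341, -2.336, -0.141]
force: [-0.1, -2.1, 1.4]
opening: 0.174
```

```bash
python3 -m creep '[[-0.0003,0,0.0003,0,0,0,0],[-0.0006,0,0.0006,0,0,0,0]]'
```

```text
clock: 33.92
tool_pos: [0.5145, 0.0314, 0.1145]
eef_rot: [-0.341, -2.336, -0.141]
force: [1.1, -1.7, 6.8]
opening: 0.177
```

```bash
python3 -m creep '[[-0.0003,0,0.0003,0,0,0,0],[-0.0005,0,0.0005,0,0,0,0],[-0.0005,0,0.0005,0,0,0,0],[-0.0005,0,0.0005,0,0,0,0]]'; python3 look.py x
```

```text
clock: 34.42
tool_pos: [0.5145, 0.0314, 0.1145]
eef_rot: [-0.341, -2.336, -0.141]
force: [1.4, -2.6, 9.1]
opening: 0.175
34.425 [0.5145 0.0314 0.1145] [-0.3408 -2.3357 -0.141 ] [ 1.4383 -2.6135  9.1029] 0.17472566265218087
R [-0.6775  0.202   0.7073] [ 0.2857  0.9583 -0.0001] [-0.6778  0.202  -0.707 ]
scene pred foot, mouth [[297.8, 189.3], [309.7, 193.6]]
 crop 214 121 4
top pred foot, mouth [[248.2, 240.8], [254.7, 214.9]]
 crop 161 158 4
wrist pred foot, mouth [[282.6, 222.2], [284.4, 313.1]]
 crop 133 156 2.5
```

View pics/x_wrist.png

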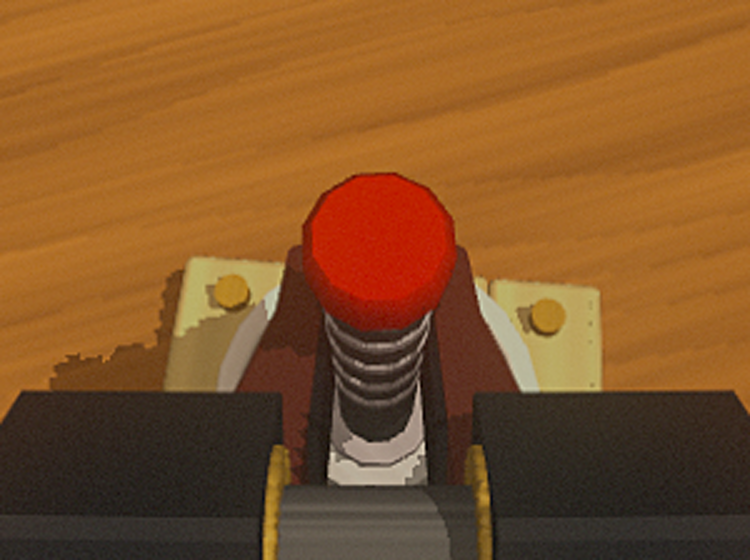

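Handle opening 0.175 (16 mm) is a true handle grip, with about 11 N on the floor held for over 0.4 s and the cap still up. Now I unload, open, back off and return to vertical above the cap.

```bash
python3 -m creep '[[0.001,0,-0.001,0,0,0,0],[0.001,0,-0.001,0,0,0,25],[0.001,0,-0.001,0,0,0,45],[0.001,0,-0.001,0,0,0,50],[0.001,0,-0.02,0,0,0,50],[0.001,0,-0.05,0,0,0,50],[0.02,0,-0.08,0,0,0,30]]'; python3 - <<'E'
from h import *
s=bot.get_state();R=cv2.Rodrigues(s["eef_rot"])[0]
T=np.array([.5275,.0293,.2])-s["tool_pos"];print(s["tool_pos"],s["force"],R.T@T)
E
```

```text
clock: 35.45
tool_pos: [0.5553, 0.0193, 0.1833]
eef_rot: [-0.341, -2.334, -0.141]
force: [-0.4, 0.8, -0.1]
opening: 0.423
[0.55527801 0.01932749 0.18331125] [-0.40342935  0.75769061 -0.11213853] [0.03262111 0.00160773 0.00910283]
```

```bash
python3 -m creep '[[0.015,0.001,-0.01,0,-5,0,10],[0.025,0.001,-0.01,0,-14,0,0],[0.033,0.0015,-0.005,0,-23,0,0],[0.035,0.0015,0,0,-32,0,0],[0.033,0.0016,0.006,0,-41,0,0],[0.0326,0.0016,0.009,0,-45,0,0],[0.0326,0.0016,0.009,0,-45,0,0],[0.0326,0.0016,0.009,0,-45,0,0]]'; python3 look.py y
```

```text
clock: 36.45
tool_pos: [0.5281, 0.0293, 0.2007]
eef_rot: [-0.454, -3.108, -0.0]
force: [-0.5, 0.2, 0.3]
opening: 0.003
36.45 [0.5281 0.0293 0.2007] [-0.4536 -3.1082 -0.0002] [-0.4661  0.2054  0.2652] 0.0034623410421356455
R [-0.9583  0.2858  0.0005] [0.2858 0.9583 0.0001] [-0.0005  0.0002 -1.    ]
scene pred foot, mouth [[311.2, 180.4], [309.7, 193.6]]
 crop 220 117 4
top pred foot, mouth [[253.6, 211.6], [254.7, 214.9]]
 crop 164 143 4
wrist pred foot, mouth [[283.0, 221.5], [281.8, 204.4]]
 crop 132 101 2.5
```

View pics/y_wrist.png

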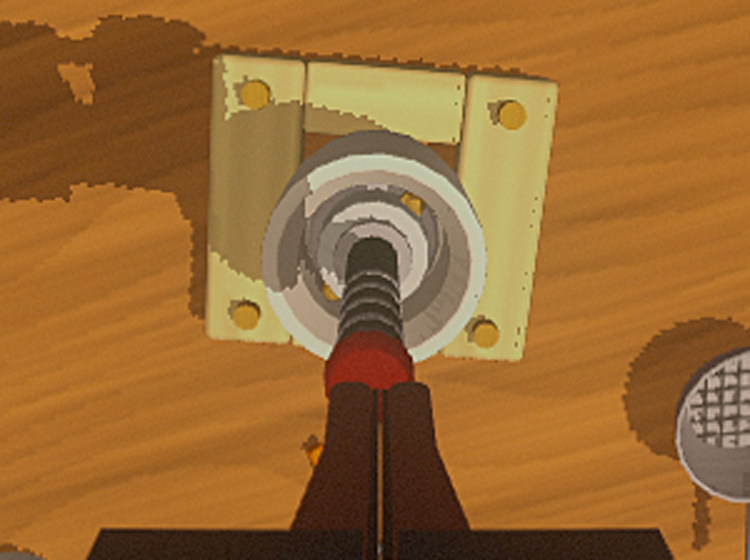

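View pics/y_scene.png

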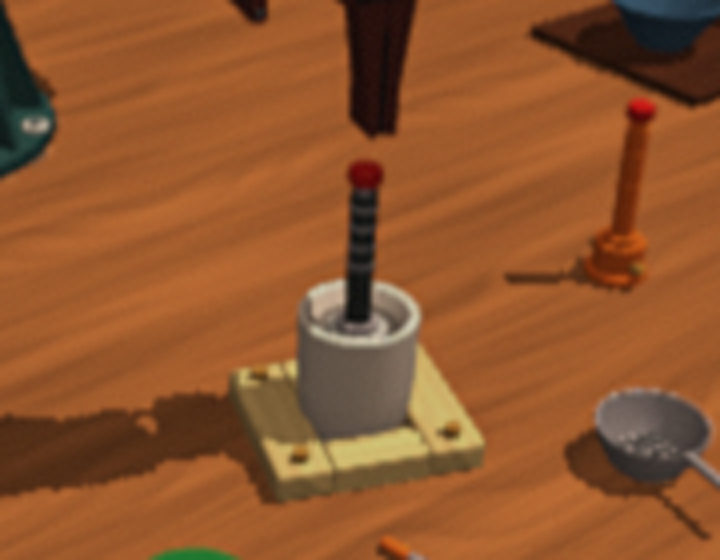

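```bash
python3 -m creep '[[0.001,-0.002,0.006,0,0,0,0],[0.001,-0.002,0.012,0,0,0,0],[0.001,-0.002,0.017,0,0,0,0],[0.001,-0.002,0.0195,0,0,0,0],[0.001,-0.002,0.0205,0,0,0,0]]'; python3 -m creep '[[0,0,0.0008,0,0,0,0],[0,0,0.0016,0,0,0,0]]'; python3 -m creep '[[0,0,0.0008,0,0,0,0]]'
```

```text
clock: 37.22
tool_pos: [0.5258, 0.0278, 0.1797]
eef_rot: [-0.454, -3.108, 0.0]
force: [0.7, -0.0, 0.9]
opening: 0.006
clock: 37.48
tool_pos: [0.526, 0.0278, 0.1785]
eef_rot: [0.453, 3.108, -0.0]
force: [0.3, -0.9, 0.8]
opening: 0.005
clock: 37.6
tool_pos: [0.5262, 0.0278, 0.178]
eef_rot: [0.453, 3.108, 0.0]
force: [-0.5, -0.0, 3.8]
opening: 0.004
```

```bash
python3 -m creep '[[0,0,0.0008,0,0,0,0]]'; python3 -m creep '[[0,0,0.0008,0,0,0,0]]'
```

```text
clock: 37.72
tool_pos: [0.526, 0.0278, 0.1769]
eef_rot: [0.454, 3.108, -0.0]
force: [-0.0, 0.1, 1.2]
opening: 0.006
clock: 37.85
tool_pos: [0.5257, 0.0278, 0.1757]
eef_rot: [-0.454, -3.108, 0.0]
force: [-0.6, 0.6, -0.3]
opening: 0.003
```

It snapped: 3.8 N, then 0. I'll follow down to confirm that it sits at the locked height of 0.1733.

```bash
python3 -m creep '[[0,0,0.0008,0,0,0,0],[0,0,0.0016,0,0,0,0]]'; python3 -m creep '[[0,0,0.0008,0,0,0,0]]'; python3 -m creep '[[0,0,0.0006,0,0,0,0]]'
```

```text
clock: 38.1
tool_pos: [0.5257, 0.0277, 0.1741]
eef_rot: [-0.454, -3.108, 0.0]
force: [1.1, -0.0, -0.0]
opening: 0.009
clock: 38.22
tool_pos: [0.5258, 0.0278, 0.1734]
eef_rot: [-0.454, -3.108, 0.0]
force: [0.2, -1.1, 3.0]
opening: 0.006
clock: 38.35
tool_pos: [0.5262, 0.0277, 0.1733]
eef_rot: [0.454, 3.108, -0.0]
force: [-1.2, 0.1, 7.4]
opening: 0.009
```

```bash
python3 -m creep '[[0,0,-0.02,0,0,0,20],[-0.005,0.001,-0.038,0,9,0,40],[-0.012,0.002,-0.045,0,18,0,50],[-0.02,0.002,-0.043,0,27,0,50],[-0.028,0.002,-0.036,0,36,0,50],[-0.03,0.002,-0.0285,0,45,0,50],[-0.03,0.002,-0.0285,0,45,0,50],[-0.03,0.002,-0.0285,0,45,0,50]]';python3 look.py z
```

```text
clock: 39.35
tool_pos: [0.5551, 0.0212, 0.2018]
eef_rot: [-0.341, -2.338, -0.141]
force: [0.2, -0.9, -0.1]
opening: 0.502
39.35 [0.5551 0.0212 0.2018] [-0.341  -2.3382 -0.1408] [ 0.2416 -0.8754 -0.1131] 0.5021707850243133
R [-0.6792  0.2025  0.7055] [ 0.2856  0.9583 -0.    ] [-0.6761  0.2015 -0.7088]
scene pred foot, mouth [[306.7, 165.3], [309.7, 193.6]]
 crop 218 109 4
top pred foot, mouth [[249.6, 220.2], [254.7, 214.9]]
 crop 162 148 4
wrist pred foot, mouth [[282.4, 223.1], [281.4, 285.0]]
 crop 132 142 2.5
```

View pics/z_wrist.png

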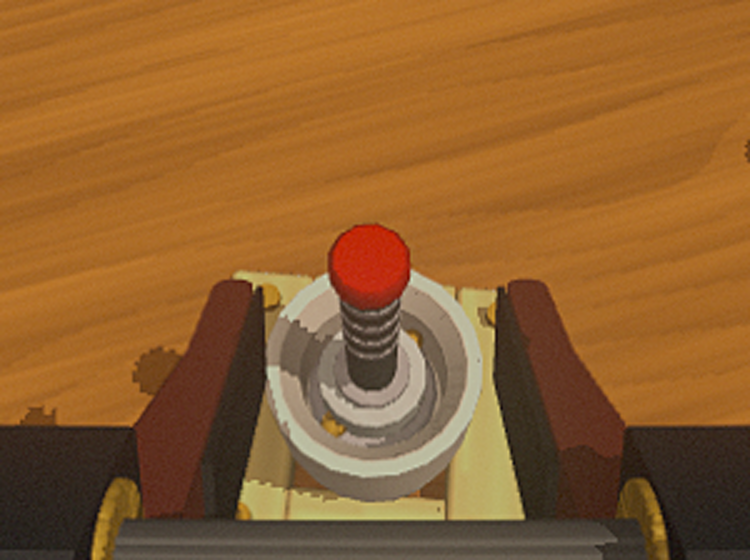

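Cap sits lower (locked). Same approach to the handle.

```bash
python3 -m creep '[[-0.01,-0.001,0.01,0,0,0,50],[-0.02,-0.002,0.02,0,0,0,50],[-0.0315,-0.002,0.031,0,0,0,50],[-0.0315,-0.002,0.047,0,0,0,45],[-0.0315,-0.002,0.062,0,0,0,45],[-0.0315,-0.002,0.077,0,0,0,45],[-0.0315,-0.002,0.088,0,0,0,45],[-0.0315,-0.002,0.0915,0,0,0,45],[-0.0315,-0.002,0.0915,0,0,0,30],[-0.0315,-0.002,0.0915,0,0,0,0]]' 40; python3 -m creep '[[0,0,0,0,0,0,0],[0,0,0,0,0,0,0],[0,0,0,0,0,0,0]]'; python3 look.py aa
```

```text
clock: 40.75
tool_pos: [0.5145, 0.0312, 0.1147]
eef_rot: [-0.341, -2.337, -0.141]
force: [0.6, -0.5, 0.1]
opening: 0.263
clock: 41.12
tool_pos: [0.5143, 0.0311, 0.1147]
eef_rot: [-0.341, -2.337, -0.141]
force: [1.2, -1.3, 2.6]
opening: 0.174
41.125 [0.5143 0.0311 0.1147] [-0.3411 -2.3366 -0.141 ] [ 1.1887 -1.2596  2.5794] 0.17434186430188742
R [-0.6781  0.2023  0.7066] [ 0.2858  0.9583 -0.0001] [-0.6771  0.2019 -0.7076]
scene pred foot, mouth [[297.6, 189.2], [309.7, 193.6]]
 crop 214 121 4
top pred foot, mouth [[248.3, 240.9], [254.7, 214.9]]
 crop 161 158 4
wrist pred foot, mouth [[282.6, 222.3], [284.9, 313.5]]
 crop 134 156 2.5
```

View pics/aa_wrist.png

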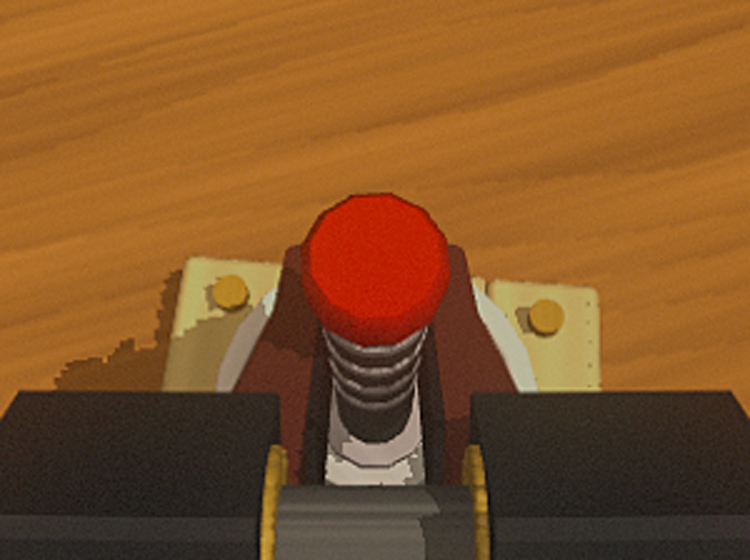

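```bash
python3 -m creep '[[0.0014,0,-0.0014,0,0,0,0],[0.0035,0,-0.0035,0,0,0,0],[0.007,0,-0.007,0,0,0,0],[0.0106,0,-0.0106,0,0,0,0],[0.0141,0,-0.0141,0,0,0,0],[0.018,0,-0.018,0,0,0,0],[0.022,0,-0.022,0,0,0,0],[0.026,0,-0.026,0,0,0,0],[0.03,0,-0.03,0,0,0,0]]'; python3 -m creep '[[0.004,0,-0.004,0,0,0,0],[0.008,0,-0.008,0,0,0,0],[0.012,0,-0.012,0,0,0,0],[0.012,0,-0.012,0,0,0,0]]'; python3 look.py ab; python3 -c "
import cv2;from plant import bot
cv2.imwrite('pics/ab_w.png',bot.camera('wrist')['pixels'][:,:,::-1])"
```

```text
clock: 42.4
tool_pos: [0.5139, 0.0313, 0.1573]
eef_rot: [-0.341, -2.336, -0.141]
force: [0.7, -0.4, -2.2]
opening: 0.174
clock: 42.9
tool_pos: [0.5142, 0.0313, 0.1743]
eef_rot: [-0.341, -2.337, -0.141]
force: [0.5, 0.3, -2.3]
opening: 0.174
42.9 [0.5142 0.0313 0.1743] [-0.3409 -2.3368 -0.1411] [ 0.4974  0.2726 -2.2661] 0.17375340363825414
R [-0.6782  0.2022  0.7065] [0.2857 0.9583 0.0001] [-0.677   0.2019 -0.7077]
scene pred foot, mouth [[298.4, 167.8], [309.7, 193.6]]
 crop 214 111 4
top pred foot, mouth [[246.2, 238.1], [254.7, 214.9]]
 crop 160 157 4
wrist pred foot, mouth [[282.7, 222.3], [284.5, 333.8]]
 crop 134 166 2.5
```

View pics/ab_w.png

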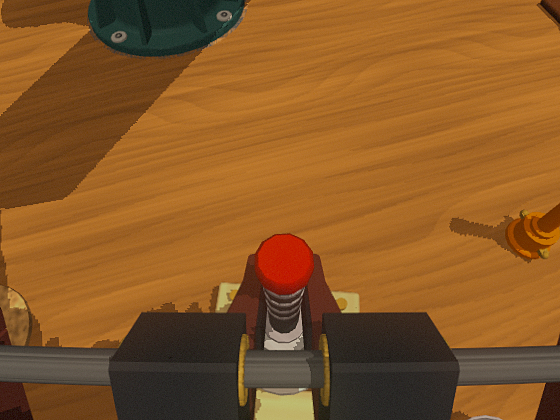

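View pics/ab_scene.png

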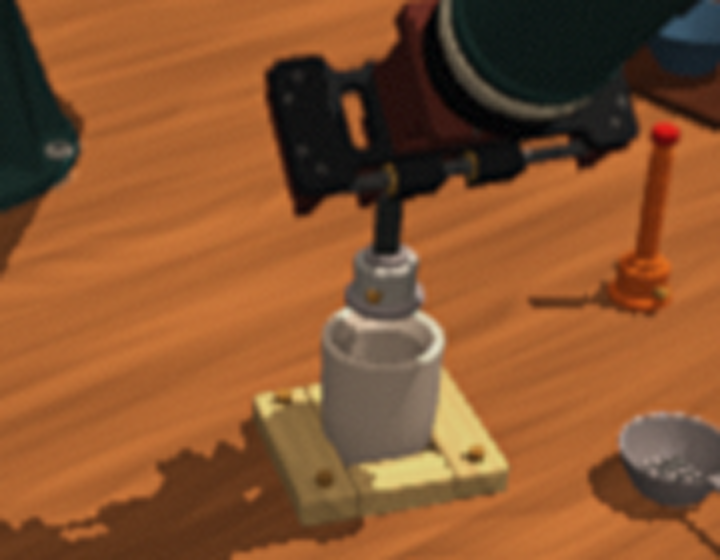

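The locked gauge is drawn clear and upright, cap down, above the cup. Now I carry it to the coaster, turning with the base about the vertical.

```bash
python3 -m creep '[[0,-0.01,0,-1,0,1,0],[0.001,-0.03,0.001,-2.5,0,2.5,0],[0.001,-0.06,0.001,-5,0,5,0],[0.002,-0.095,0.002,-7.5,0,7.5,0],[0.002,-0.13,0.002,-10,0,10,0],[0.003,-0.165,0.003,-13,0,13,0],[0.004,-0.2,0.004,-16,0,16,0],[0.005,-0.235,0.005,-18.5,0,18.5,0],[0.005,-0.26,0.005,-20.5,0,20.5,0],[0.005,-0.275,0.005,-21.2,0,21.2,0]]'; python3 -m creep '[[0,0,0,0,0,0,0],[0,0,0,0,0,0,0]]'
python3 - <<'E'
from h import *
np.set_printoptions(precision=4,suppress=True)
s=bot.get_state();R=cv2.Rodrigues(s["eef_rot"])[0];print(s["tool_pos"],s["force"],s["opening"],R)
d=bot.camera("scene");cv2.imwrite("pics/ac_s.png",d["pixels"][:,:,::-1][130:290,90:330]);
im=cv2.imread("pics/ac_s.png");cv2.imwrite("pics/ac_s.png",cv2.resize(im,None,fx=3,fy=3,interpolation=cv2.INTER_CUBIC))
w=bot.camera("wrist");cv2.imwrite("pics/ac_w.png",w["pixels"][:,:,::-1])
t=bot.camera("top");cv2.imwrite("pics/ac_t.png",cv2.resize(t["pixels"][180:340,260:460,::-1],None,fx=3.5,fy=3.5))
E
```

```text
clock: 44.35
tool_pos: [0.4275, -0.2321, 0.1738]
eef_rot: [-0.95, -2.195, -0.393]
force: [-0.0, -0.7, -2.5]
opening: 0.176
clock: 44.6
tool_pos: [0.4288, -0.2292, 0.1739]
eef_rot: [-0.944, -2.197, -0.392]
force: [-0.3, 0.7, -2.0]
opening: 0.173
[ 0.4288 -0.2292  0.1739] [-0.2666  0.7127 -1.965 ] 0.17298682282496286 [[-0.4865  0.7256 -0.4866]
 [ 0.5126  0.6881  0.5136]
 [ 0.7075  0.0004 -0.7067]]
```

View pics/ac_s.png

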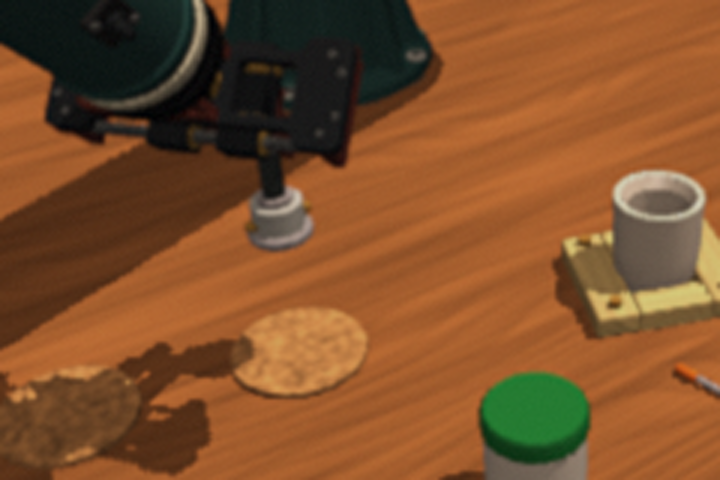

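View pics/ac_w.png

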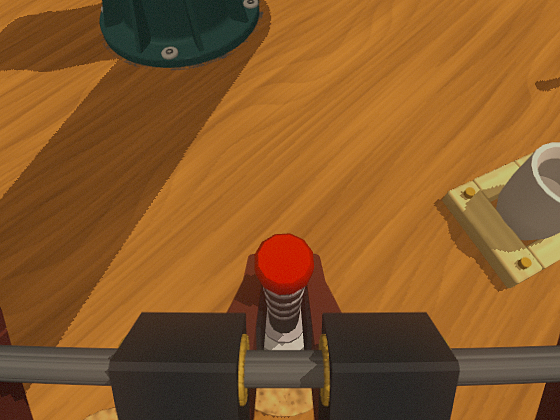

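View pics/ac_t.png

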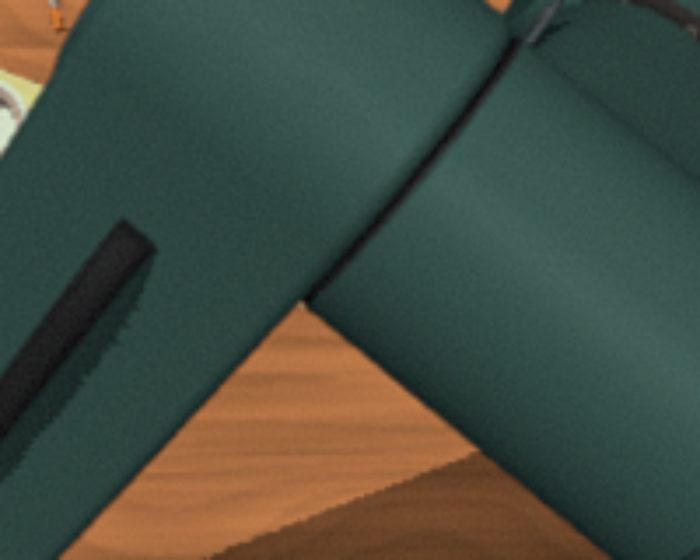

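```bash
python3 - <<'E'
from h import *
np.set_printoptions(precision=4,suppress=True)
d=bot.camera("scene")
print("pred foot px",proj(d,[[.4381,-.238,.107],[.44,-.2395,.006]]))
print("foot seen",atz(d,(183.7,209.5),.110),"coaster",atz(d,(190,246.7),.006))
E
```

```text
pred foot px [[184.0344 207.3479]
 [189.9723 245.6618]]
foot seen [ 0.4492 -0.2435  0.11  ] coaster [ 0.4433 -0.241   0.006 ]
```

```bash
python3 -m creep '[[-0.005,0,0.005,0,0,0,0],[-0.014,0,0.014,0,0,0,0],[-0.025,0,0.025,0,0,0,0],[-0.036,0,0.036,0,0,0,0],[-0.046,0,0.046,0,0,0,0],[-0.054,0,0.054,0,0,0,0],[-0.06,0,0.06,0,0,0,0],[-0.064,0,0.064,0,0,0,0],[-0.0655,0,0.0655,0,0,0,0],[-0.0655,0,0.0655,0,0,0,0]]'; python3 -m creep '[[-0.0008,0,0.0008,0,0,0,0],[-0.0016,0,0.0016,0,0,0,0],[-0.0024,0,0.0024,0,0,0,0]]'
```

```text
clock: 46.05
tool_pos: [0.4287, -0.2303, 0.0814]
eef_rot: [-0.946, -2.197, -0.391]
force: [-0.3, -1.0, -2.6]
opening: 0.174
clock: 46.42
tool_pos: [0.4286, -0.2302, 0.0779]
eef_rot: [-0.946, -2.197, -0.391]
force: [0.7, 0.3, -2.1]
opening: 0.17
```

Expected contact at TCP z≈0.073.

```bash
python3 -m creep '[[-0.0008,0,0.0008,0,0,0,0],[-0.0016,0,0.0016,0,0,0,0],[-0.0024,0,0.0024,0,0,0,0]]'; python3 -m creep '[[-0.0006,0,0.0006,0,0,0,0],[-0.001,0,0.001,0,0,0,0]]'
```

```text
clock: 46.8
tool_pos: [0.4286, -0.2302, 0.0744]
eef_rot: [-0.946, -2.196, -0.392]
force: [-0.8, -0.3, -2.6]
opening: 0.175
clock: 47.05
tool_pos: [0.4285, -0.2302, 0.0732]
eef_rot: [-0.946, -2.196, -0.392]
force: [0.0, 0.6, 0.4]
opening: 0.174
```

```bash
python3 -m creep '[[-0.0004,0,0.0004,0,0,0,0],[-0.0004,0,0.0004,0,0,0,0]]'; python3 - <<'E'
from h import *
d=bot.camera("scene");cv2.imwrite("pics/ad.png",cv2.resize(d["pixels"][180:290,110:260,::-1],None,fx=5,fy=5,interpolation=cv2.INTER_CUBIC))
w=bot.camera("wrist");cv2.imwrite("pics/ad_w.png",w["pixels"][:,:,::-1])
E
```

```text
clock: 47.3
tool_pos: [0.4285, -0.2302, 0.0731]
eef_rot: [-0.945, -2.196, -0.392]
force: [0.1, -0.6, 3.6]
opening: 0.172
```

View pics/ad.png

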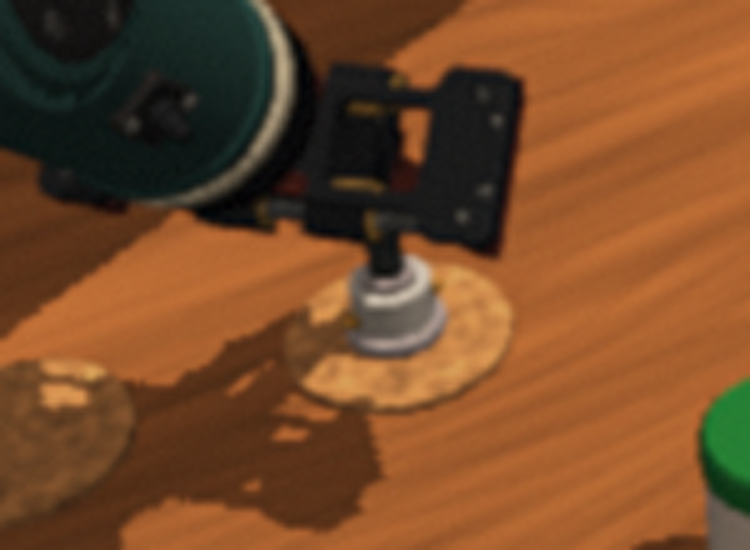

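The gauge is on the coaster near its centre with light pressure. I'm releasing and backing off along the fingers.

```bash
python3 -m creep '[[0.0003,0,-0.0003,0,0,0,0],[0.0003,0,-0.0003,0,0,0,18],[0.0003,0,-0.0003,0,0,0,25],[0.0003,0,-0.0003,0,0,0,40],[0.0003,0,-0.0003,0,0,0,50],[0.0003,0,-0.0003,0,0,0,50],[0.0003,0,-0.02,0,0,0,50],[0.0003,0,-0.05,0,0,0,50],[0.0003,0,-0.09,0,0,0,50],[0.0003,0,-0.13,0,0,0,50]]'; python3 -m creep '[[0,0,-0.04,0,0,0,50],[0,0,-0.06,0,0,0,50],[0,0,-0.06,0,0,0,50]]'; python3 - <<'E'
from h import *
np.set_printoptions(precision=4,suppress=True)
D={c:bot.camera(c) for c in ["scene","top","wrist"]}
cv2.imwrite("pics/ae.png",cv2.resize(D["scene"]["pixels"][170:280,110:260,::-1],None,fx=5,fy=5,interpolation=cv2.INTER_CUBIC))
cv2.imwrite("pics/ae_w.png",D["wrist"]["pixels"][:,:,::-1]);cv2.imwrite("pics/ae_t.png",D["top"]["pixels"][:,:,::-1])
P=proj(D["scene"],[[.4385,-.239,.006],[.4385,-.239,.1315]]);print(P)
s=bot.get_state();print(s["tool_pos"],s["force"],s["clock"])
E
```

```text
clock: 48.65
tool_pos: [0.492, -0.2973, 0.1655]
eef_rot: [-0.946, -2.196, -0.392]
force: [0.5, -0.6, -0.8]
opening: 0.5
clock: 49.02
tool_pos: [0.5215, -0.3285, 0.2075]
eef_rot: [-0.947, -2.199, -0.391]
force: [-0.2, -0.2, 0.3]
opening: 0.499
[[189.8806 245.2234]
 [182.0426 197.6462]]
[ 0.5201 -0.3269  0.2062] [ 0.7753 -0.2102 -0.9002] 49.175
```

View pics/ae.png

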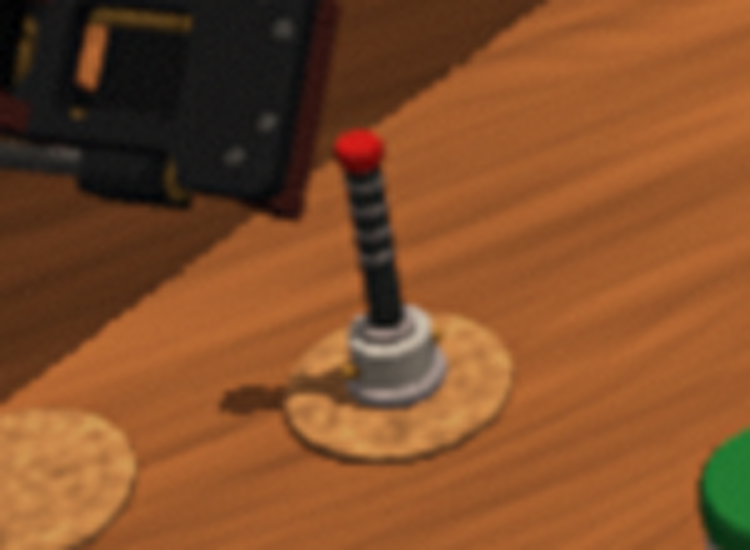

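View pics/ae_w.png

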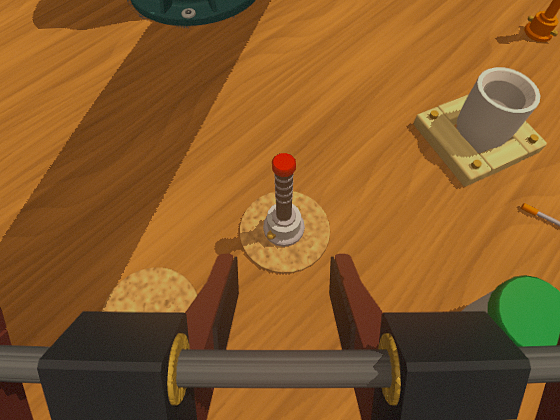

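View pics/ae_t.png

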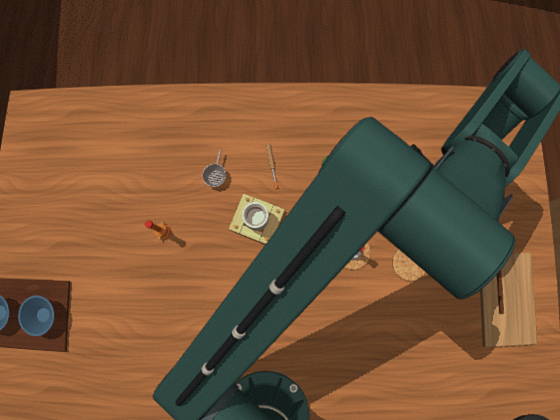

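The scene picture shows the gauge upright near the coaster's centre: foot at crop (397,380), coaster centre (400,387). The cap is close to the top ring, so still locked, and the gripper is clear of it. The sieve and pick sit where they were; the canister is partly hidden from above but stands unmoved in the scene picture. Handing in.

```bash
python3 -c "
from plant import bot
print(bot.hand_in()); print(bot.get_state()['clock'])"
```

```text
the job is handed in; nothing more can be done
None
the job is handed in; nothing more can be done
```

The gauge is handed in, standing upright, locked and released near the centre of the leftmost cork coaster, at about 49 s. It did not go cleanly the first time. I had to undo and repeat the pressing and locking inside the cup, and no verdict is reported.

**First insertion went wrong:** the long fingers clamped the 20 mm cap instead of the handle, so the lock clicked during the floor touch at about 12 s. I kept pressing after that, and the wrist reading peaked at about 30 N, so the cup took perhaps 32 N. The cap was already locked, so the 45 N limit should apply rather than 30 N, but I could not check the exact force.

**How I mended it:**
- **Unlocking:** I leaned the gauge in the bore and pulled the cap back up. This was not in the instructions.
- **Regripping:** I took it by the handle with the tool tilted 45° (opening 0.175, matching the 16 mm handle).
- **Pressing home:** I pushed it onto the floor at about 11 N for over 0.4 s with the cap up.
- **Locking:** I clicked the cap down on purpose. It gave at about 4 N and its top sat 5 mm lower afterwards.
- **Finishing:** I drew it straight up by the handle and set it on the coaster.

**Last checks:** pictures show the gauge upright, its foot within a few millimetres of the coaster centre, the cap down and the gripper clear. The sieve, pick and canister look unmoved, though the arm partly hid the canister from above. I did not measure the distance between the tips; it follows only from the cap being down.

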